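# Set up a board for its burn-in test

## Task

Set up the burn-in test: drop the processor module into the socket of the green test board, turned so that the notch in its base takes the socket's red peg, then set the heat sink centred on top of the module and the fan centred on top of the heat sink, both upright. On the grey-green mat, lay the power brick flat midway between the blue meter and the yellow relay box, in line with the two and with its orange end towards the blue meter, and stand the round logger upright in the middle of the yellow box's top. Leave everything released and at rest.

Things in the scene. Friction and masses are not known exactly. Their poses are not given: they have to be found in the camera images.
- module_c (a point): Loose processor module, 34 mm tall, 120 g: green base 56 x 56 x 10 mm, on it a centred steel can 36 x 36 mm, 24 mm tall. Notch right through the base, 14 mm wide, 10 mm deep, mid +x edge; red dot on the can's top on that side. Point: its centre, 17 mm above its underside; x to the notch, z up. Grip the can, fingertips more than 10 mm above the underside, to clear the socket's walls.
- sink_c (a point): Aluminium heat sink with upright fins, loose, 50 x 50 mm and 32 mm tall, 150 g, may be gripped across either pair of sides. This point is its centre, 16 mm above its underside; z up, fins run along y. It goes on top of the module's can in any yaw.
- fan_c (a point): Black square cooling fan with grey blades and a white hub, loose, 50 x 50 mm and 20 mm tall, 60 g. This point is its centre, 10 mm above its underside; z up. It goes on top of the heat sink in any yaw.
- brick_c (a point): Black power brick, loose, 85 mm long (x), 42 mm wide (y), 28 mm tall, 200 g, with an orange band round its +x end and a white label on top. This point is its centre, 14 mm above its underside; x points to the orange end, z up.
- logger_c (a point): Round data logger, loose, a white disc 50 mm across and 26 mm tall with a red ring on top, 120 g. This point is its centre, 13 mm above its underside; z up.
- board: Fixed green test board, 120 x 120 mm, upper face 10 mm above the table. Socket in the middle: 4 white walls 7 mm high sloping out, 61 mm apart at the foot, 69 at the top; the module's base rests inside on the green face. Red peg 6 mm across, 7 high, 24 mm from centre on the +x side (red bar outside it) fits the notch: seated module has the board's yaw. Edge parts 8 mm high. Origin: centre of underside; z up.
- mat: Grey-green mat, fixed, 110 mm (x) by 280 mm (y), 3 mm thick, carrying the blue meter and the yellow relay box on its centre line, one 100 mm to the +y and one 100 mm to the -y side of its centre (which is where varies). Origin: centre of its underside, midway between the two; z up. The power brick belongs at its centre, its length along the mat's y.
- meter: Blue meter with a pale screen and a round black dial, fixed on the mat, 80 mm (x) by 55 mm (y), 28 mm tall. Origin at the centre of its underside, 3 mm above the table; z up.
- relay: Yellow relay box with a flat top, fixed on the mat, 80 mm (x) by 55 mm (y), 28 mm tall: its top is 31 mm above the table. Origin at the centre of its underside, 3 mm above the table; z up.
Things that resemble listed ones, but are neither listed nor needed, are in the scene too. What is shaped like the part that bears brick_c but pink is not meant. What is shaped like the part that bears fan_c but purple is not meant.

How it is judged:
By the outcome, as a careful person would: the job done as asked, in the order asked, and still so for the second after the job is handed in, with the robot touching nothing.
It also fails if it takes over 131 s, if anything falls off the work surface, if the arm or the gripper's body presses on something with over 40 N, if the wrist force passes 120 N, or if a joint passes its speed limit or range.

## Robot

A 7-joint arm with a two-finger parallel gripper is mounted at the origin on the work surface. World frame = base frame: x ahead of the robot, y to its left, z up, the work surface at z = 0. Lengths are in m, angles in rad, forces in N, time in s.
With the tool pointing down it reaches from about 0.4 to 0.85 m from the base axis. Payload 10.4 kg.
Tool frame: the origin (TCP) lies on the centre line of the jaws, within the pads' length; the fingertips stand 11 mm ahead of it and the grasp point (between the pads) lies 8 mm behind it (manip.finger_overhang is the distance from the TCP to the fingertips, in m); z points along the fingers, y is the line along which they close (so a half turn about z gives the same grasp; the last joint's range is limited). The gripper opens to 85 mm and grips with 20 to 120 N. Pads are 22 mm wide; open, the fingers measure 114 mm over their backs; the gripper's body (76 mm by 85 mm) begins 54 mm behind the grasp point. The pads swing forward as they close: fully open they stand 13 mm farther back than shut.
Start: joints at [-1.338, 0.332, -0.065, 1.46, 0.022, 1.35, -0.088], TCP at [0.158, 0.605, 0.242] pointing down, gripper open.
Joint ranges: [-2.6, 2.6], [-0.5, 2.12], [-1.47, 1.34], [0.16, 2.42], [-1.27, 4.41], [0.06, 2.06], [-2.6, 2.6]. Speed limits (rad/s): [2.22, 2.22, 2.79, 2.79, 3.14, 3.14, 3.14].

## Interface

Orientations are given as a unit quaternion [x, y, z, w].
In Python, from workcell import manip, imaging, workorder gives the robot as it stands.
- The arm moves only by the tool jog_arm, never from a script. Its argument "deltas" is a list of rows, each an object with "gripper": the opening, from 0 (shut) to 1 (fully open); "offset": the shift along the tool's x, y, z in m, a list of three; "rotation": the turn, a rotation vector about the tool's x, y, z in degrees, a list of three. In form: [{"gripper": gripper, "offset": [tx, ty, tz], "rotation": [ax, ay, az]}, ...]. A call has 1 to 20 rows; each row shifts and turns the commanded pose from where the row before left it, along the tool's axes as they then stand; what a row does not reach is not made up. A row lasts 1/10 s, in which the tool goes at most 50 mm and 8.59 degrees, less where a joint would pass 70% of its speed; a pose out of reach is approached as far as the arm can. A call with a gripper value outside its range is refused whole. The fingers move at their own pace and stop on an object; "newtons" is the grip in N (left out, the last holds). Time passes only in rows, so rows that do not move let the fingers close. It gives the time, the measured TCP pose, the force, the opening and the grip force at its end, in the units of the state.
- manip.get_obs(): the state, without advancing time (a new reading comes with each control period).
- imaging.camera(name): name is "scene" or "top"; returns the picture (480x640x3 uint8, blue, green, red); there is no depth.
- imaging.camera_model(name): a dict with "camera_matrix" (3x3 intrinsics, pixels), "k1" (the pictures are not rectified: a ray, as slopes to the right and down, at radius r is drawn at 1 + k1 r^2 times it, then the intrinsics apply), "world_to_cam" (4x4, takes a point from world to camera coordinates). Camera axes: x right, y up, looking along -z (the intrinsics and any distortion apply to the point x, -y, -z); pixel columns grow to the right and rows downward; lengths in m; the calibration is good to about 2 mm. A picture is of the moment at which its call begins. camera_model takes no time and is no camera call.
- workorder.hand_in(): hands the job in; it is judged then, once.
The state is a dict: "clock": time; "joint_pos": joint angles; "joint_velocities": joint speeds; "tau": joint torques, N m; "position": TCP position; "ee_rot": TCP orientation; "ft_force": force on the tool from outside, world axes, zero at the start; "torque": the same for the moment, N m; "grip_width": opening from 0.0 (shut) to 1.0 (fully open); "grasp_force": force on a finger pad.
Only numpy, scipy, OpenCV 4.12 (cv2) and the standard library are available. Lean on these libraries where they do the work, as an engineer would, in place of code of your own. Each camera call takes 0.05 s, during which the arm holds its last target. There are 200 camera calls.

## Working session

There is one attempt and no reset: what is moved stays moved. The work goes in short steps, Python scripts to look and compute and a tool call to move; the robot and the scene stay as the last step left them, time stands still between calls to the robot, and variables do not carry over. Pictures are saved under pics/ and viewed, at most 14 in all, crops included, and the job is handed in when it is done.

Besides the shell and the picture viewer there is one more tool, called after ">>>" as a command line: name --argument value ..., lists and objects as JSON in quotes. jog_arm: Moves the arm, as the interface text tells. Its arguments: {"type":"object","properties":{"deltas":{"type":"array","items":{"type":"object","properties":{"gripper":{"type":"number"},"offset":{"type":"array","items":{"type":"number"}},"rotation":{"type":"array","items":{"type":"number"}}}}},"newtons":{"type":"number"}},"required":["deltas"]}

```bash
mkdir -p pics; python3 - <<'E'
from workcell import manip, imaging
import cv2
for n in("scene","top"):
    cv2.imwrite(f"pics/{n}0.png",imaging.camera(n)); m=imaging.camera_model(n)
    print(n,m)
o=manip.get_obs();print(o)
E
```

```text
scene {'camera_matrix': array([[524.22953375,   0.        , 321.16614719],
       [  0.        , 524.22953375, 239.69893861],
       [  0.        ,   0.        ,   1.        ]]), 'k1': 0.002455130832614376, 'world_to_cam': array([[ 0.80191319,  0.59726111,  0.01464263, -0.370677  ],
       [-0.41626219,  0.54097831,  0.73079974,  0.17673975],
       [ 0.42855692, -0.59213312,  0.68243485, -1.57358636],
       [ 0.        ,  0.        ,  0.        ,  1.        ]])}
top {'camera_matrix': array([[613.59690109,   0.        , 312.0487211 ],
       [  0.        , 613.59690109, 246.30196463],
       [  0.        ,   0.        ,   1.        ]]), 'k1': -0.017352308713026, 'world_to_cam': array([[ 0.00454838, -0.99990251, -0.01320191, -0.02432916],
       [ 0.98926186,  0.00257058,  0.14613132, -0.48426045],
       [-0.14608314, -0.01372481,  0.98917711, -1.3774568 ],
       [ 0.        ,  0.        ,  0.        ,  1.        ]])}
{'clock': 0.1, 'joint_pos': array([-1.3376215 ,  0.33282202, -0.06470609,  1.46087649,  0.0216009 ,
        1.34990722, -0.08851584]), 'joint_velocities': array([ 0.000946  , -0.00256264, -0.00022851, -0.00226979,  0.00166595,
       -0.00036193,  0.00072776]), 'tau': array([ 1.19748011e-04, -6.26741266e+01,  4.84839454e-02, -3.92430353e+01,
        1.63982803e-02,  6.81407430e-03,  3.43364718e-05]), 'position': array([0.15803746, 0.6043446 , 0.24157803]), 'ee_rot': array([ 1.27534245e-01,  9.91833949e-01, -6.56511781e-04, -5.45362475e-05]), 'ft_force': array([-0.15890699, -0.15436337,  0.40106855]), 'torque': array([ 0.02746219, -0.03901285,  0.00912335]), 'grasp_force': 0.0, 'grip_width': 0.9969181268371488}
```

View pics/scene0.png

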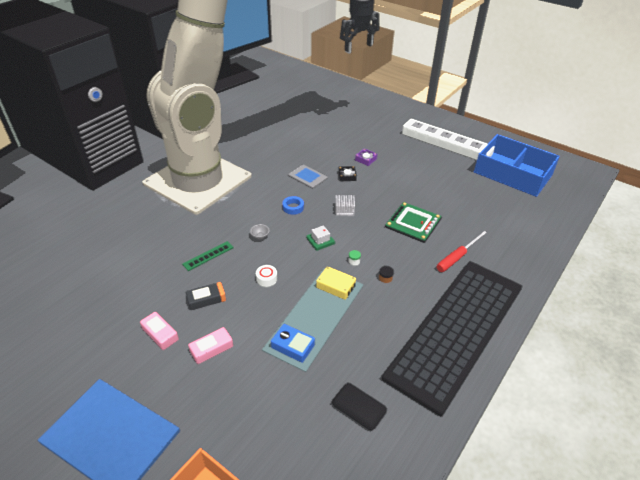

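View pics/top0.png

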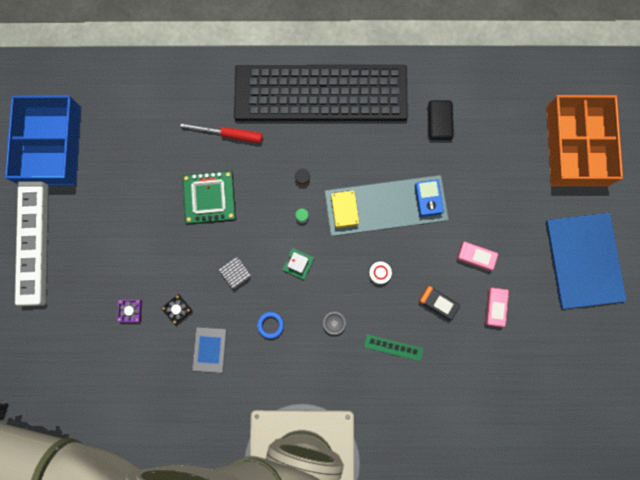

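```bash
cat > crop.py <<'E'
import cv2
def crop(src,dst,x,y,w,h,k,img=None):
    a=cv2.imread(src) if img is None else img
    a=cv2.resize(a[y:y+h,x:x+w],None,fx=k,fy=k,interpolation=cv2.INTER_CUBIC)
    for i in range(0,w,10):
        L=12 if (x+i)%50==0 else 5
        cv2.line(a,(i*k,0),(i*k,L),(255,255,255),1)
        if (x+i)%20==0: cv2.putText(a,str(x+i),(i*k,22),0,.35,(255,255,255),1)
    for i in range(0,h,10):
        cv2.line(a,(0,i*k),(5,i*k),(255,255,255),1)
        if (y+i)%20==0: cv2.putText(a,str(y+i),(8,i*k+4),0,.35,(255,255,255),1)
    cv2.imwrite(dst,a)
E
python3 - <<'E'
from crop import crop
crop("pics/top0.png","pics/a.png",150,160,170,170,0+3 if 0 else 3) if 0 else crop("pics/top0.png","pics/a.png",120,165,200,150,4)
crop("pics/top0.png","pics/b.png",320,170,200,150,4)
crop("pics/scene0.png","pics/c.png",300,140,160,120,5)
crop("pics/scene0.png","pics/d.png",180,250,200,120,4)
E
```

```text
(no output)
```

View pics/a.png

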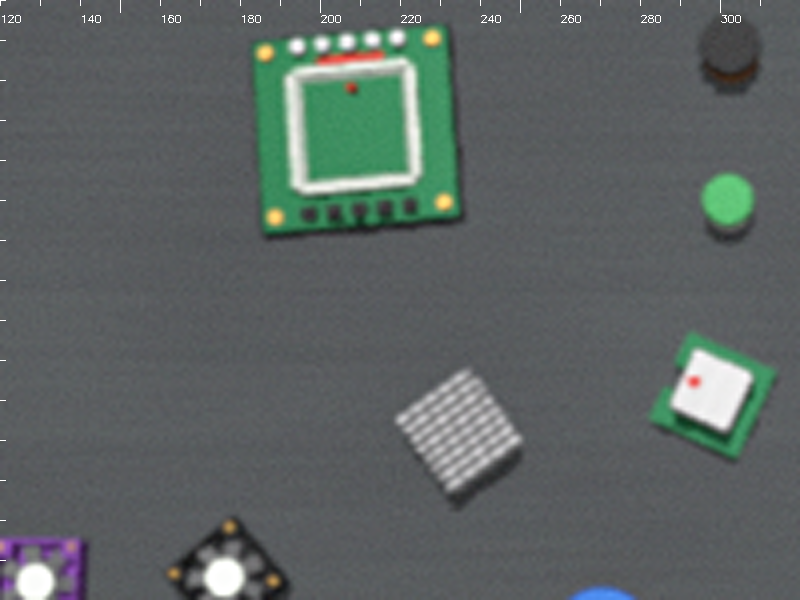

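View pics/b.png

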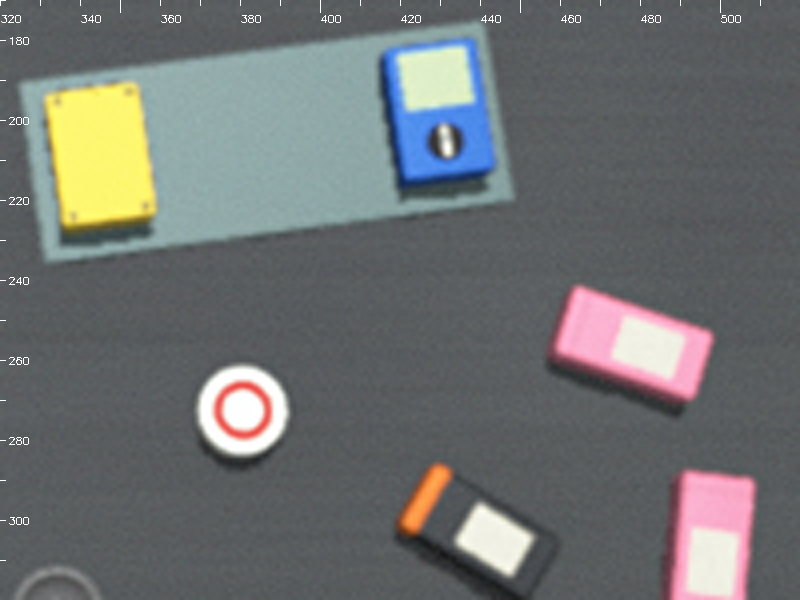

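View pics/c.png

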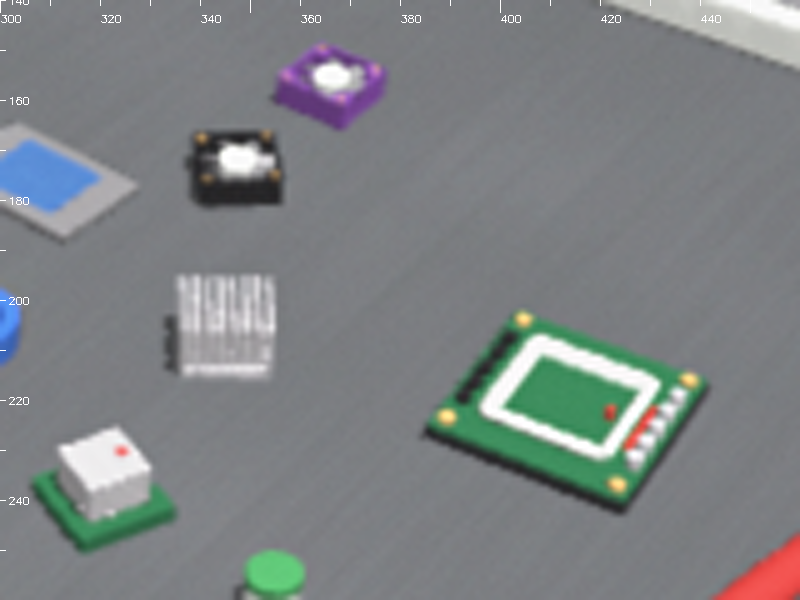

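View pics/d.png

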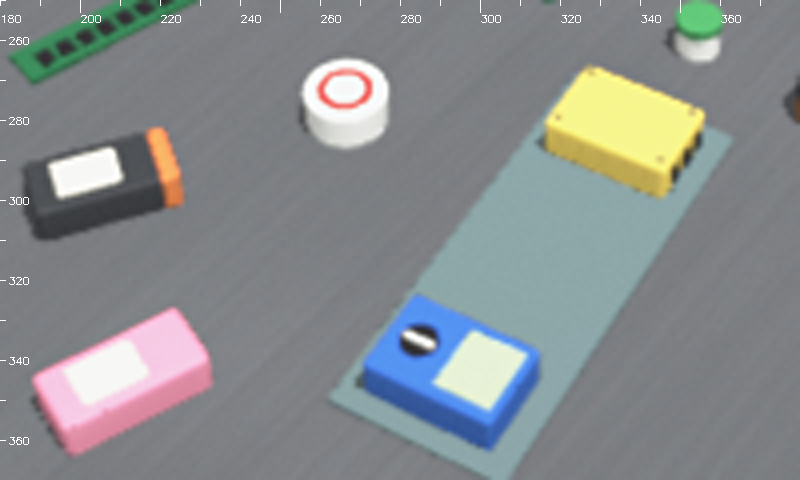

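```bash
cat > geo.py <<'E'
import numpy as np
from scipy.optimize import least_squares
from workcell import imaging
M={n:imaging.camera_model(n) for n in("scene","top")}
def proj(n,P):
    m=M[n];P=np.atleast_2d(P);c=P@m["world_to_cam"][:3,:3].T+m["world_to_cam"][:3,3]
    s=np.c_[c[:,0],-c[:,1]]/-c[:,2:];s=s*(1+m["k1"]*(s**2).sum(1,keepdims=True))
    return s@m["camera_matrix"][:2,:2].T+m["camera_matrix"][:2,2]
OFF={'a':("top",120,165,4),'b':("top",320,170,4),'c':("scene",300,140,5),'d':("scene",180,250,4)}
def px(k,p,off=None):
    n,x,y,s=(off or OFF)[k]; return n,(np.array(p,float)+.5)/s-.5+[x,y]
def tri(obs,fixz=None):
    f=lambda q:np.concatenate([proj(n,[q])[0]-p for n,p in obs])
    r=least_squares(f,[.6,0,.02]);return r.x,np.abs(r.fun).max()
def fit(pts,yaw0,x0=(.6,0),z=None):
    "pts: list of (local xyz, cam, pixel); returns x,y,z,yaw; z offset free unless given"
    def f(q):
        c,s=np.cos(q[3]),np.sin(q[3]);o=[]
        for l,n,p in pts:
            P=[q[0]+c*l[0]-s*l[1],q[1]+s*l[0]+c*l[1],(q[2] if z is None else z)+l[2]]
            o+=list(proj(n,[P])[0]-p)
        return np.array(o)
    r=least_squares(f,[*x0,0 if z is None else z,yaw0],loss='soft_l1')
    return r.x,f(r.x)
E
cat > m1.py <<'E'
from geo import *
np.set_printoptions(precision=4,suppress=True)
def rep(name,spec,yaws=np.arange(-3,3.2,.4)):
    pts=[(l,)+px(k,p) for l,k,p in spec]
    for z in (None,0.0 if name not in("relay",) else .003):
        b=min((fit(pts,y,z=z) for y in yaws),key=lambda t:(t[1]**2).sum())
        print(name,b[0],"yawdeg %.1f"%np.degrees((b[0][3]+np.pi)%(2*np.pi)-np.pi),"res",np.round(b[1],1))
for nm,o in dict(peg=[px('a',(351,88)),px('c',(610,412))],dot=[px('a',(694,382)),px('c',(122,451))],hub=[px('a',(224,577)),px('c',(239,160))],
  logger=[px('b',(243,411)),px('d',(346,89))],label=[px('b',(495,539)),px('d',(87,173))]).items(): print(nm,*tri(o))
d=.018
# module: dot towards +x
rep("module",[((.018,-.018,.034),'a',(699,348)),((-.018,-.018,.034),'a',(754,378)),((-.018,.018,.034),'a',(728,433)),((.018,.018,.034),'a',(671,402)),
 ((.028,-.028,.01),'a',(690,331)),((-.028,-.028,.01),'a',(777,373)),((-.028,.028,.01),'a',(736,459)),((.028,.028,.01),'a',(650,418)),
 ((-.028,.028,.01),'c',(34,480)),((.018,.018,.034),'c',(98,490)),((-.018,.018,.034),'c',(57,447)),((-.018,-.018,.034),'c',(118,428)),((.018,-.018,.034),'c',(151,468)),((.028,-.028,.01),'c',(175,511))])
g=.052
for g in(.05,):
  rep("board",[((.06,.06,.01),'a',(254,43)),((.06,-.06,.01),'a',(447,27)),((-.06,-.06,.01),'a',(461,216)),((.024,0,.017),'a',(351,88)),((.024,0,.017),'c',(610,409)),
  ((-.06,.06,.01),'c',(424,430)),((.06,-.06,.01),'c',(709,382)),((-.06,-.06,.01),'c',(519,311)),((.06,.06,.01),'c',(623,508))])
s=.025
rep("sink",[((s,s,.032),'a',(470,370)),((s,-s,.032),'a',(522,438)),((-s,-s,.032),'a',(452,492)),((-s,s,.032),'a',(396,418)),((0,0,.032),'c',(226,302))])
rep("fan",[((0,0,.02),'a',(224,577)),((0,0,.02),'c',(239,160)),((.02,.02,.02),'a',(230,527)),((-.02,.02,.02),'a',(175,573)),((.02,-.02,.02),'a',(273,581)),
 ((.02,-.02,.02),'c',(266,135)),((.02,.02,.02),'c',(275,174)),((-.02,.02,.02),'c',(207,178)),((-.02,-.02,.02),'c',(201,137))])
rep("brick",[((.0425,-.021,.028),'b',(435,464)),((.0425,.021,.028),'b',(400,531)),((.0425,-.021,.028),'d',(163,128)),((.0425,.021,.0),'d',(182,205)),((-.0425,-.021,.028),'b',(557,541)),((-.0425,-.021,.028),'d',(24,172)),((-.0425,.021,.028),'d',(40,213))])
rep("relay",[((.04,.0275,.028),'b',(45,97)),((.04,-.0275,.028),'b',(137,84)),((-.04,-.0275,.028),'b',(157,214)),((-.04,.0275,.028),'b',(63,229)),
 ((-.04,.0275,.028),'d',(592,67)),((.04,.0275,.028),'d',(704,116)),((.04,-.0275,.028),'d',(662,171)),((-.04,-.0275,.028),'d',(547,123))],np.arange(-.5,.6,.5))
rep("meter",[((.04,.0275,.028),'b',(384,52)),((.04,-.0275,.028),'b',(473,40)),((-.04,-.0275,.028),'b',(495,168)),((-.04,.0275,.028),'b',(405,183)),
 ((-.04,.0275,.028),'d',(414,295)),((.04,.0275,.028),'d',(540,348)),((.04,-.0275,.028),'d',(490,414)),((-.04,-.0275,.028),'d',(364,359))],np.arange(-.5,.6,.5))
rep("mat",[((.055,.14,.003),'b',(20,83)),((.055,-.14,.003),'b',(485,21)),((-.055,-.14,.003),'b',(514,200)),((-.055,.14,.003),'b',(45,262)),
 ((-.055,-.14,.003),'d',(331,398)),((.055,.14,.003),'d',(733,139))],np.arange(-.5,.6,.5))
E
python3 m1.py
```

```text
peg [0.6313 0.2281 0.0144] 0.5829999257935015
dot [0.453  0.0215 0.0354] 0.55666578372103
hub [0.3411 0.2923 0.0179] 0.5960412412528058
logger [ 0.4266 -0.1787  0.0268] 0.7824163334241234
label [ 0.3534 -0.3211  0.0288] 0.6918564521326971
module [0.4482 0.0107 0.0003 1.1326] yawdeg 64.9 res [ -0.6  -0.1  -0.2  -0.9  -0.4  -0.6  -0.3   0.5   0.1  -0.   -0.   -0.4
  -0.1  -0.3  -0.3  -0.3  -1.3  -0.3   3.1 -12.1  -0.8   0.6  -6.6  12.8
  -0.9   0.4  -0.8  -0.3]
module [0.4482 0.0107 0.     1.1326] yawdeg 64.9 res [ -0.6  -0.   -0.2  -0.9  -0.5  -0.6  -0.4   0.5   0.1  -0.   -0.1  -0.4
  -0.1  -0.3  -0.3  -0.3  -1.3  -0.2   3.1 -12.1  -0.8   0.7  -6.6  12.8
  -0.9   0.5  -0.7  -0.2]
board [ 0.6063  0.2252 -0.0019  0.1136] yawdeg 6.5 res [ -1.6   0.1  -0.2  -1.4   0.9   0.3  -0.3  -0.   -0.9   0.4  16.5 -23.7
 -17.1  25.2 -20.4  23.8  16.4 -25.3]
board [ 0.606   0.2247 -0.0056  0.1143] yawdeg 6.5 res [ -1.6   0.1  -0.1  -1.5   1.    0.2  -0.2  -0.1  -1.   -0.1  16.4 -24.2
 -17.2  24.8 -20.5  23.4  16.3 -25.7]
sink [ 0.4246  0.1548  0.0043 -0.9248] yawdeg -53.0 res [-0.1 -0.4 -0.4 -0.1 -0
[... 820 characters left out ...]
  0.1 -0.4 -0.6 -1.7 -0.2 -0.3 -0.4 -0.3  0.9
 -1.5  0.3]
relay [ 0.576  -0.0979  0.0251  0.1339] yawdeg 7.7 res [-0.3 -1.2 -0.  -1.  -0.2 -0.2 -0.2 -0.9 -1.7 -0.7 -0.3 -0.9 -0.3  0.4
 -1.6 -0.2]
meter [ 0.6025 -0.2944  0.0037  0.1452] yawdeg 8.3 res [-1.3 -0.8 -0.4 -1.1  0.   0.1 -0.9 -0.4 -0.7 -1.5 -0.3 -0.3 -0.6  2.2
 -1.7  0.6]
meter [ 0.6025 -0.294   0.      0.15  ] yawdeg 8.6 res [-1.8 -0.3 -0.9 -0.7 -0.4  0.4 -1.2  0.  -0.6 -0.5 -0.2  0.5 -0.4  3.
 -1.5  1.6]
mat [ 0.5896 -0.1971  0.001   0.1359] yawdeg 7.8 res [-0.2 -0.5 -0.5 -0.2 -0.2 -0.2 -0.3 -0.1 -2.2  0.4 -0.4 -0.1]
mat [ 0.5896 -0.197  -0.003   0.1361] yawdeg 7.8 res [-0.3 -0.4 -0.6 -0.2 -0.3 -0.1 -0.3 -0.1 -2.1  0.6 -0.4  0.1]
```

```bash
python3 - <<'E'
s=open('m1.py').read()
R=[("((-.028,.028,.01),'c',(34,480)),((.018,.018,.034),'c',(98,490)),((-.018,.018,.034),'c',(57,447)),((-.018,-.018,.034),'c',(118,428))","((-.028,.028,.01),'c',(34,480)),((-.018,-.018,.034),'c',(98,490)),((-.018,.018,.034),'c',(57,447)),((.018,.018,.034),'c',(118,428))"),
("((-.06,.06,.01),'c',(424,430)),((.06,-.06,.01),'c',(709,382)),((-.06,-.06,.01),'c',(519,311)),((.06,.06,.01),'c',(623,508))","((-.06,-.06,.01),'c',(424,430)),((.06,.06,.01),'c',(709,382)),((-.06,.06,.01),'c',(519,311)),((.06,-.06,.01),'c',(623,508))"),
("((.02,-.02,.02),'c',(266,135)),((.02,.02,.02),'c',(275,174)),((-.02,.02,.02),'c',(207,178))","((-.02,.02,.02),'c',(266,135)),((.02,.02,.02),'c',(275,174)),((.02,-.02,.02),'c',(207,178))"),
("((.0425,-.021,.028),'d',(163,128)),((.0425,.021,.0),'d',(182,205))","((.0425,.021,.028),'d',(163,128)),((.0425,-.021,.0),'d',(182,205))"),
("((-.0425,-.021,.028),'d',(24,172)),((-.0425,.021,.028),'d',(40,213))","((-.0425,.021,.028),'d',(24,172)),((-.0425,-.021,.028),'d',(36,213))")]
for a,b in R: assert a in s; s=s.replace(a,b)
s=s.replace('z=z) for y','z=z) for y').replace('''for z in (None,0.0 if name not in("relay",) else .003)''','''for z in (None,.003 if name in("relay","meter") else 0.)''')
open('m1.py','w').write(s)
E
python3 m1.py
python3 - <<'E'
from scipy.spatial.transform import Rotation as R
import sys; sys.path.insert(0,'.')
from workcell import manip
print(R.from_quat(manip.get_obs()['ee_rot']).as_matrix(), [k for k in dir(manip) if k[0]!='_'], manip.finger_overhang)
E
```

```text
peg [0.6313 0.2281 0.0144] 0.5829999257935015
dot [0.453  0.0215 0.0354] 0.55666578372103
hub [0.3411 0.2923 0.0179] 0.5960412412528058
logger [ 0.4266 -0.1787  0.0268] 0.7824163334241234
label [ 0.3534 -0.3211  0.0288] 0.6918564521326971
module [0.4485 0.0109 0.0006 1.1259] yawdeg 64.5 res [-0.6 -0.2 -0.3 -1.  -0.6 -0.7 -0.5  0.3  0.1 -0.2 -0.1 -0.4 -0.3 -0.4
 -0.4 -0.5 -1.2 -0.5 -2.5  0.3 -0.7  0.5 -0.7  0.2 -0.8  0.4 -0.6 -0.3]
module [ 0.4485  0.011  -0.      1.1259] yawdeg 64.5 res [-0.6 -0.2 -0.3 -1.  -0.7 -0.7 -0.5  0.3  0.1 -0.1 -0.2 -0.4 -0.4 -0.4
 -0.4 -0.5 -1.1 -0.3 -2.5  0.4 -0.7  0.6 -0.7  0.3 -0.8  0.5 -0.6 -0.2]
board [ 0.6074  0.2262 -0.0021  0.0901] yawdeg 5.2 res [-1.5 -0.9  0.1 -1.2 -0.1  0.5 -0.5 -0.5 -0.5  0.5 -1.1 -0.4 -0.   0.4
 -1.3 -0.  -0.1  0.2]
board [ 0.6076  0.2253 -0.0391  0.0889] yawdeg 5.1 res [-1.2 -1.2  0.4 -1.5  0.2  0.3 -0.2 -0.8 -0.5  0.2 -1.2 -0.8  0.   0.1
 -1.3 -0.4 -0.1 -0.2]
sink [ 0.4246  0.1548  0.0043 -0.9248] yawdeg -53.0 res [-0.1 -0.4 -0.4 -0.1 -0.6 -0.5  0.7  0.5 -1.1  0.1]
sink [ 0.4248  0.1556  0.     -0.9248] yawdeg -53.0 res [-0.2
[... 886 characters left out ...]
025 -0.2944  0.0037  0.1452] yawdeg 8.3 res [-1.3 -0.8 -0.4 -1.1  0.   0.1 -0.9 -0.4 -0.7 -1.5 -0.3 -0.3 -0.6  2.2
 -1.7  0.6]
meter [ 0.6025 -0.2943  0.003   0.1459] yawdeg 8.4 res [-1.4 -0.7 -0.5 -1.  -0.1  0.1 -0.9 -0.3 -0.7 -1.3 -0.3 -0.1 -0.5  2.3
 -1.7  0.7]
mat [ 0.5896 -0.1971  0.001   0.1359] yawdeg 7.8 res [-0.2 -0.5 -0.5 -0.2 -0.2 -0.2 -0.3 -0.1 -2.2  0.4 -0.4 -0.1]
mat [ 0.5896 -0.197  -0.003   0.1361] yawdeg 7.8 res [-0.3 -0.4 -0.6 -0.2 -0.3 -0.1 -0.3 -0.1 -2.1  0.6 -0.4  0.1]
[[-9.67470027e-01  2.52985515e-01 -2.75637272e-04]
 [ 2.52985659e-01  9.67469171e-01 -1.28839087e-03]
 [-5.92736647e-05 -1.31621182e-03 -9.99999132e-01]] ['MotionError', 'finger_overhang', 'get_obs'] 0.011
```

```bash
cat > go.py <<'E'
import sys,numpy as np
from scipy.spatial.transform import Rotation as R
from workcell import manip
def plan(x,y,z,yaw):
    o=manip.get_obs();A=R.from_quat(o["ee_rot"]).as_matrix()
    cur=np.degrees(np.arctan2(A[1,1],A[0,1]));d=(yaw-cur+90)%180-90
    B=R.from_euler('z',d,degrees=True).as_matrix()@A
    v=B.T@(np.array([x,y,z])-o["position"])
    print("tilt mm/100mm",np.round(A[:2,2]*100,2),"tool y yaw %.1f; turn about tool z %.1f deg = rows %.1f; then offset mm"%(cur,-d,abs(d)/8.59),np.round(v*1000,1),"rows %.1f"%(np.abs(v[:2]).max()/.05),"t",round(o["clock"],1))
if __name__=="__main__": plan(*map(float,sys.argv[1:5]))
E
python3 go.py 0.4485 0.011 0.10 64.5
```

```text
tilt mm/100mm [-0.03 -0.13] tool y yaw 75.3; turn about tool z 10.8 deg = rows 1.3; then offset mm [-517.6 -410.3  142.1] rows 10.4 t 0.1
```

>>> jog_arm --deltas '[{"rotation":[0,0,5.4]},{"rotation":[0,0,5.4]},{"offset":[-0.0324,-0.0256,0.009]},{"offset":[-0.0324,-0.0256,0.009]},{"offset":[-0.0324,-0.0256,0.009]},{"offset":[-0.0324,-0.0256,0.009]},{"offset":[-0.0324,-0.0256,0.009]},{"offset":[-0.0324,-0.0256,0.009]},{"offset":[-0.0324,-0.0256,0.009]},{"offset":[-0.0324,-0.0256,0.009]},{"offset":[-0.0324,-0.0256,0.009]},{"offset":[-0.0324,-0.0256,0.009]},{"offset":[-0.0324,-0.0256,0.009]},{"offset":[-0.0324,-0.0256,0.009]},{"offset":[-0.0324,-0.0256,0.009]},{"offset":[-0.0324,-0.0256,0.009]},{"offset":[-0.0324,-0.0256,0.009]},{"offset":[-0.0324,-0.0256,0.009]},{},{}]' --newtons 40

```text
schema error: expected keys gripper, offset, rotation
```

```bash
python3 go.py 0.4485 0.011 0.024 64.5; python3 - <<'E'
from crop import crop
from workcell import imaging
crop(0,"pics/e.png",230,200,140,110,5,imaging.camera("top"))
E
```

```text
tilt mm/100mm [-0.03 -0.13] tool y yaw 75.3; turn about tool z 10.8 deg = rows 1.3; then offset mm [-517.6 -410.2  218.1] rows 10.4 t 0.1
```

View pics/e.png

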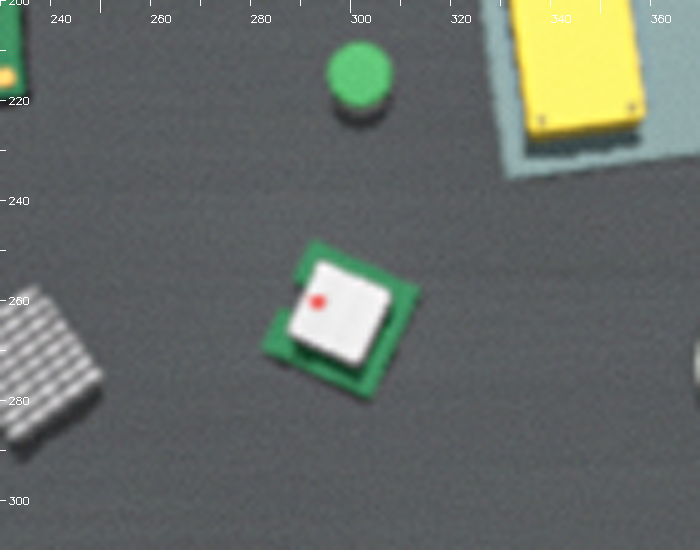

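The row keys are all needed, so the move was refused. The crop shows the module untouched, with its notch and red dot on the left at about (293,260).

>>> jog_arm --deltas '[{"gripper":1,"offset":[0,0,0],"rotation":[0,0,5.4]},{"gripper":1,"offset":[0,0,0],"rotation":[0,0,5.4]},{"gripper":1,"offset":[-0.0324,-0.0256,0.009],"rotation":[0,0,0]},{"gripper":1,"offset":[-0.0324,-0.0256,0.009],"rotation":[0,0,0]},{"gripper":1,"offset":[-0.0324,-0.0256,0.009],"rotation":[0,0,0]},{"gripper":1,"offset":[-0.0324,-0.0256,0.009],"rotation":[0,0,0]},{"gripper":1,"offset":[-0.0324,-0.0256,0.009],"rotation":[0,0,0]},{"gripper":1,"offset":[-0.0324,-0.0256,0.009],"rotation":[0,0,0]},{"gripper":1,"offset":[-0.0324,-0.0256,0.009],"rotation":[0,0,0]},{"gripper":1,"offset":[-0.0324,-0.0256,0.009],"rotation":[0,0,0]},{"gripper":1,"offset":[-0.0324,-0.0256,0.009],"rotation":[0,0,0]},{"gripper":1,"offset":[-0.0324,-0.0256,0.009],"rotation":[0,0,0]},{"gripper":1,"offset":[-0.0324,-0.0256,0.009],"rotation":[0,0,0]},{"gripper":1,"offset":[-0.0324,-0.0256,0.009],"rotation":[0,0,0]},{"gripper":1,"offset":[-0.0324,-0.0256,0.009],"rotation":[0,0,0]},{"gripper":1,"offset":[-0.0324,-0.0256,0.009],"rotation":[0,0,0]},{"gripper":1,"offset":[-0.0324,-0.0256,0.009],"rotation":[0,0,0]},{"gripper":1,"offset":[-0.0324,-0.0256,0.009],"rotation":[0,0,0]},{"gripper":1,"offset":[0,0,0],"rotation":[0,0,0]}]' --newtons 40

```text
clock: 2.05
position: [0.451, 0.007, 0.0976]
ee_rot: [0.223, 0.975, -0.001, 0.0]
ft_force: [-1.5, -0.3, -0.2]
grip_width: 0.996
grasp_force: 0.0
```

```bash
python3 go.py 0.4485 0.011 0.024 64.5
```

```text
tilt mm/100mm [-0.03 -0.22] tool y yaw 64.2; turn about tool z -0.3 deg = rows 0.0; then offset mm [ 4.   2.7 73.5] rows 0.1 t 2.0
```

>>> jog_arm --deltas '[{"gripper":1,"offset":[0.002,0.001,0.02],"rotation":[0,0,0]},{"gripper":1,"offset":[0.002,0.001,0.02],"rotation":[0,0,0]},{"gripper":1,"offset":[0,0,0.015],"rotation":[0,0,0]},{"gripper":1,"offset":[0,0,0],"rotation":[0,0,0]},{"gripper":1,"offset":[0,0,0],"rotation":[0,0,0]}]'

```text
clock: 2.55
position: [0.4473, 0.0157, 0.0436]
ee_rot: [0.22, 0.975, -0.0, -0.0]
ft_force: [0.7, -0.4, 0.0]
grip_width: 1.002
grasp_force: 0.0
```

```bash
python3 go.py 0.4485 0.011 0.024 64.5
```

```text
tilt mm/100mm [-0.04 -0.02] tool y yaw 64.6; turn about tool z 0.1 deg = rows 0.0; then offset mm [-3.1 -3.7 19.6] rows 0.1 t 2.5
```

>>> jog_arm --deltas '[{"gripper":1,"offset":[-0.003,-0.0035,0.004],"rotation":[0,0,0]},{"gripper":1,"offset":[0,0,0.008],"rotation":[0,0,0]},{"gripper":1,"offset":[0,0,0.007],"rotation":[0,0,0]},{"gripper":1,"offset":[0,0,0],"rotation":[0,0,0]},{"gripper":1,"offset":[0,0,0],"rotation":[0,0,0]},{"gripper":1,"offset":[0,0,0],"rotation":[0,0,0]}]'

```text
clock: 3.15
position: [0.4487, 0.0112, 0.0244]
ee_rot: [0.22, 0.975, 0.0, 0.0]
ft_force: [0.8, 0.5, -0.2]
grip_width: 0.998
grasp_force: 0.0
```

>>> jog_arm --deltas '[{"gripper":0,"offset":[0,0,0],"rotation":[0,0,0]},{"gripper":0,"offset":[0,0,0],"rotation":[0,0,0]},{"gripper":0,"offset":[0,0,0],"rotation":[0,0,0]},{"gripper":0,"offset":[0,0,0],"rotation":[0,0,0]},{"gripper":0,"offset":[0,0,0],"rotation":[0,0,0]},{"gripper":0,"offset":[0,0,0],"rotation":[0,0,0]},{"gripper":0,"offset":[0,0,0],"rotation":[0,0,0]},{"gripper":0,"offset":[0,0,0],"rotation":[0,0,0]}]'

```text
clock: 3.95
position: [0.4489, 0.0112, 0.0245]
ee_rot: [0.22, 0.975, 0.0, 0.0]
ft_force: [-1.0, 0.4, 5.4]
grip_width: 0.412
grasp_force: 40.6
```

```bash
python3 go.py 0.4485 0.011 0.024 64.5;python3 go.py 0.6075 0.2256 0.070 5.1
```

```text
tilt mm/100mm [0.05 0.03] tool y yaw 64.5; turn about tool z 0.0 deg = rows 0.0; then offset mm [ 0.2 -0.4  0.5] rows 0.0 t 4.0
tilt mm/100mm [0.05 0.03] tool y yaw 64.5; turn about tool z 59.4 deg = rows 6.9; then offset mm [199.4 177.1 -45.5] rows 4.0 t 4.0
```

>>> jog_arm --deltas '[{"gripper":0,"offset":[0,0,-0.0225],"rotation":[0,0,0]},{"gripper":0,"offset":[0,0,-0.023],"rotation":[0,0,0]},{"gripper":0,"offset":[0,0,0],"rotation":[0,0,7.425]},{"gripper":0,"offset":[0,0,0],"rotation":[0,0,7.425]},{"gripper":0,"offset":[0,0,0],"rotation":[0,0,7.425]},{"gripper":0,"offset":[0,0,0],"rotation":[0,0,7.425]},{"gripper":0,"offset":[0,0,0],"rotation":[0,0,7.425]},{"gripper":0,"offset":[0,0,0],"rotation":[0,0,7.425]},{"gripper":0,"offset":[0,0,0],"rotation":[0,0,7.425]},{"gripper":0,"offset":[0,0,0],"rotation":[0,0,7.425]},{"gripper":0,"offset":[0.0332,0.0295,0],"rotation":[0,0,0]},{"gripper":0,"offset":[0.0332,0.0295,0],"rotation":[0,0,0]},{"gripper":0,"offset":[0.0332,0.0295,0],"rotation":[0,0,0]},{"gripper":0,"offset":[0.0332,0.0295,0],"rotation":[0,0,0]},{"gripper":0,"offset":[0.0332,0.0295,0],"rotation":[0,0,0]},{"gripper":0,"offset":[0.0332,0.0295,0],"rotation":[0,0,0]},{"gripper":0,"offset":[0,0,0],"rotation":[0,0,0]},{"gripper":0,"offset":[0,0,0],"rotation":[0,0,0]},{"gripper":0,"offset":[0,0,0],"rotation":[0,0,0]},{"gripper":0,"offset":[0,0,0],"rotation":[0,0,0]}]'

```text
clock: 5.95
position: [0.6067, 0.224, 0.0699]
ee_rot: [0.675, 0.738, -0.0, -0.0]
ft_force: [-0.3, -0.0, -0.4]
grip_width: 0.413
grasp_force: 40.5
```

```bash
python3 go.py 0.6075 0.2256 0.0355 5.1; python3 - <<'E'
from crop import crop
from workcell import imaging
crop(0,"pics/f.png",360,130,120,110,5,imaging.camera("scene"))
E
```

```text
tilt mm/100mm [-0.03 -0.02] tool y yaw 5.0; turn about tool z -0.1 deg = rows 0.0; then offset mm [ 1.5  0.9 34.4] rows 0.0 t 6.0
```

View pics/f.png

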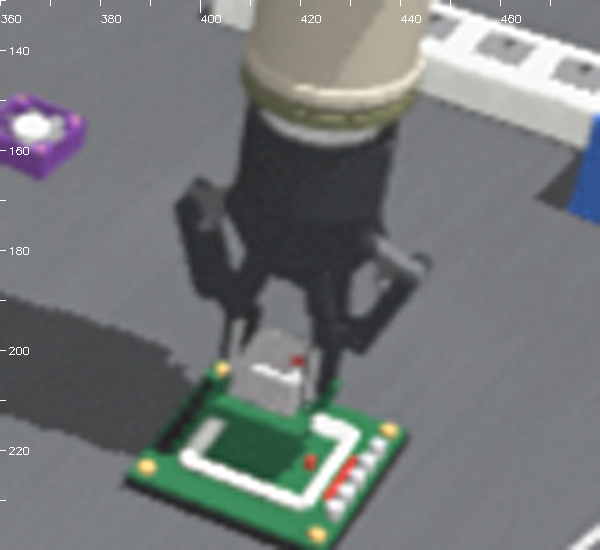

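Module held level, with its red dot (418,202) on the side of the peg (420,222). Lowering.

>>> jog_arm --deltas '[{"gripper":0,"offset":[0.0015,0.001,0.012],"rotation":[0,0,0]},{"gripper":0,"offset":[0,0,0.007],"rotation":[0,0,0]},{"gripper":0,"offset":[0,0,0.005],"rotation":[0,0,0]},{"gripper":0,"offset":[0,0,0.004],"rotation":[0,0,0]},{"gripper":0,"offset":[0,0,0.003],"rotation":[0,0,0]},{"gripper":0,"offset":[0,0,0.002],"rotation":[0,0,0]},{"gripper":0,"offset":[0,0,0],"rotation":[0,0,0]},{"gripper":0,"offset":[0,0,0],"rotation":[0,0,0]},{"gripper":0,"offset":[0,0,0],"rotation":[0,0,0]}]'

```text
clock: 6.9
position: [0.6081, 0.227, 0.0371]
ee_rot: [0.675, 0.738, 0.0, 0.0]
ft_force: [-0.6, 0.1, -0.9]
grip_width: 0.415
grasp_force: 40.5
```

```bash
python3 go.py 0.6075 0.2256 0.0355 5.1; python3 - <<'E'
from crop import crop
from workcell import imaging
crop(0,"pics/g.png",360,150,120,100,6,imaging.camera("scene"))
E
```

```text
tilt mm/100mm [0.04 0.03] tool y yaw 5.1; turn about tool z 0.0 deg = rows 0.0; then offset mm [-1.4 -0.7  1.6] rows 0.0 t 6.9
```

>>> jog_arm --deltas '[{"gripper":0,"offset":[-0.0014,-0.0007,0.001],"rotation":[0,0,0]},{"gripper":0,"offset":[0,0,0.001],"rotation":[0,0,0]},{"gripper":0,"offset":[0,0,0],"rotation":[0,0,0]},{"gripper":0,"offset":[0,0,0],"rotation":[0,0,0]},{"gripper":0,"offset":[0,0,0],"rotation":[0,0,0]}]'

```text
clock: 7.45
position: [0.6073, 0.2256, 0.0348]
ee_rot: [0.675, 0.738, 0.0, -0.0]
ft_force: [0.4, 1.0, -1.4]
grip_width: 0.413
grasp_force: 40.5
```

>>> jog_arm --deltas '[{"gripper":1,"offset":[0,0,0],"rotation":[0,0,0]},{"gripper":1,"offset":[0,0,0],"rotation":[0,0,0]},{"gripper":1,"offset":[0,0,0],"rotation":[0,0,0]},{"gripper":1,"offset":[0,0,0],"rotation":[0,0,0]},{"gripper":1,"offset":[0,0,0],"rotation":[0,0,0]},{"gripper":1,"offset":[0,0,-0.02],"rotation":[0,0,0]},{"gripper":1,"offset":[0,0,-0.03],"rotation":[0,0,0]},{"gripper":1,"offset":[0,0,-0.03],"rotation":[0,0,0]},{"gripper":1,"offset":[0,0,0],"rotation":[0,0,0]},{"gripper":1,"offset":[0,0,0],"rotation":[0,0,0]},{"gripper":1,"offset":[0,0,0],"rotation":[0,0,0]}]'

```text
clock: 8.55
position: [0.6067, 0.2255, 0.1137]
ee_rot: [0.675, 0.738, -0.001, -0.0]
ft_force: [0.6, 1.3, -0.4]
grip_width: 1.001
grasp_force: 0.0
```

```bash
python3 go.py 0.4247 0.1552 0.075 37
```

```text
tilt mm/100mm [-0.15 -0.05] tool y yaw 5.2; turn about tool z -31.8 deg = rows 3.7; then offset mm [  53.4 -187.6   39. ] rows 3.8 t 8.6
```

>>> jog_arm --deltas '[{"gripper":1,"offset":[0,0,0],"rotation":[0,0,-8]},{"gripper":1,"offset":[0,0,0],"rotation":[0,0,-8]},{"gripper":1,"offset":[0,0,0],"rotation":[0,0,-8]},{"gripper":1,"offset":[0,0,0],"rotation":[0,0,-7.9]},{"gripper":1,"offset":[0.0107,-0.0376,0.008],"rotation":[0,0,0]},{"gripper":1,"offset":[0.0107,-0.0376,0.008],"rotation":[0,0,0]},{"gripper":1,"offset":[0.0107,-0.0376,0.008],"rotation":[0,0,0]},{"gripper":1,"offset":[0.0107,-0.0376,0.008],"rotation":[0,0,0]},{"gripper":1,"offset":[0.0107,-0.0376,0.008],"rotation":[0,0,0]},{"gripper":1,"offset":[0,0,0],"rotation":[0,0,0]},{"gripper":1,"offset":[0,0,0],"rotation":[0,0,0]},{"gripper":1,"offset":[0,0,0],"rotation":[0,0,0]},{"gripper":1,"offset":[0,0,0],"rotation":[0,0,0]},{"gripper":1,"offset":[0,0,0],"rotation":[0,0,0]},{"gripper":1,"offset":[0,0,0],"rotation":[0,0,0]}]'

```text
clock: 10.05
position: [0.4255, 0.1551, 0.0748]
ee_rot: [0.446, 0.895, -0.0, 0.0]
ft_force: [-0.5, 1.0, 0.4]
grip_width: 1.005
grasp_force: 0.0
```

```bash
python3 go.py 0.4247 0.1552 0.016 37;  python3 - <<'E'
from crop import crop
from workcell import imaging
import cv2,numpy as np
t=imaging.camera("top");s=imaging.camera("scene")
a=cv2.resize(t[160:235,175:245],None,fx=5,fy=5,interpolation=cv2.INTER_CUBIC)
b=cv2.resize(s[195:250,380:450],None,fx=5,fy=5,interpolation=cv2.INTER_CUBIC)
h=np.zeros((375,700,3),np.uint8);h[:,:350]=a;h[:275,350:]=b;cv2.imwrite("pics/h.png",h)
E
```

```text
tilt mm/100mm [ 0.02 -0.02] tool y yaw 37.0; turn about tool z 0.0 deg = rows 0.0; then offset mm [ 0.6 -0.5 58.8] rows 0.0 t 10.1
```

View pics/h.png

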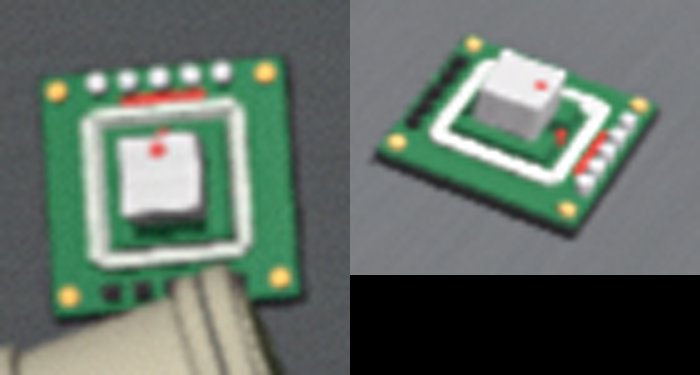

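The module sits in the socket, with the peg showing in the notch at (160,132) left and (560,136) right. Next is the sink grasp, with the can's position measured alongside.

>>> jog_arm --deltas '[{"gripper":1,"offset":[0.0003,-0.0003,0.02],"rotation":[0,0,0]},{"gripper":1,"offset":[0,0,0.02],"rotation":[0,0,0]},{"gripper":1,"offset":[0,0,0.012],"rotation":[0,0,0]},{"gripper":1,"offset":[0,0,0.007],"rotation":[0,0,0]},{"gripper":1,"offset":[0,0,0],"rotation":[0,0,0]},{"gripper":1,"offset":[0,0,0],"rotation":[0,0,0]},{"gripper":1,"offset":[0,0,0],"rotation":[0,0,0]},{"gripper":0,"offset":[0,0,0],"rotation":[0,0,0]},{"gripper":0,"offset":[0,0,0],"rotation":[0,0,0]},{"gripper":0,"offset":[0,0,0],"rotation":[0,0,0]},{"gripper":0,"offset":[0,0,0],"rotation":[0,0,0]},{"gripper":0,"offset":[0,0,0],"rotation":[0,0,0]},{"gripper":0,"offset":[0,0,0],"rotation":[0,0,0]},{"gripper":0,"offset":[0,0,0],"rotation":[0,0,0]}]'

```text
clock: 11.55
position: [0.425, 0.1553, 0.0163]
ee_rot: [0.446, 0.895, 0.0, 0.0]
ft_force: [-0.0, -0.2, 4.9]
grip_width: 0.573
grasp_force: 41.6
```

```bash
python3 - <<'E'
from geo import *
O={'t':("top",175,160,5),'s':("scene",380-70,195,5)}
d=.018
sp=[((d,d,.044),'t',(118,137)),((d,-d,.044),'t',(197,133)),((-d,-d,.044),'t',(201,211)),((-d,d,.044),'t',(122,216)),
((-d,-d,.044),'s',(477,88)),((-d,d,.044),'s',(506,51)),((d,d,.044),'s',(567,75))]
pts=[(l,)+px(k,p,O) for l,k,p in sp]
for z in(None,0.):
  q,r=fit(pts,.09,z=z);print(np.round(q,4),np.degrees(q[3]),np.round(r,1))
print(tri([px('t',(157,150),O),px('s',(541,85),O)]))
E
python3 go.py 0.6073 0.2256 0.11 5.1
```

```text
[ 6.052e-01  2.238e-01 -4.000e-04  6.180e-02] 3.541217547365289 [ 0.1  0.  -0.3 -0.1 -0.6 -0.6 -0.2 -0.7 -0.7 -0.1 -0.6  0.3 -0.8  0.2]
[0.6052 0.2237 0.     0.062 ] 3.5517987435618212 [ 0.1 -0.  -0.2 -0.1 -0.5 -0.7 -0.2 -0.7 -0.7 -0.2 -0.6  0.2 -0.8  0.1]
(array([0.61635523, 0.22507993, 0.04568447]), np.float64(0.552233440660018))
tilt mm/100mm [0.07 0.07] tool y yaw 37.0; turn about tool z 31.9 deg = rows 3.7; then offset mm [ 53.8 187.9 -93.5] rows 3.8 t 11.6
```

```bash
python3 go.py 0.6072 0.2251 0.09 5.1
```

```text
tilt mm/100mm [0.07 0.07] tool y yaw 37.0; turn about tool z 31.9 deg = rows 3.7; then offset mm [ 53.3 187.7 -73.5] rows 3.8 t 11.6
```

>>> jog_arm --deltas '[{"gripper":0,"offset":[0,0,-0.0245],"rotation":[0,0,0]},{"gripper":0,"offset":[0,0,-0.0245],"rotation":[0,0,0]},{"gripper":0,"offset":[0,0,-0.0245],"rotation":[0,0,8]},{"gripper":0,"offset":[0,0,0],"rotation":[0,0,8]},{"gripper":0,"offset":[0,0,0],"rotation":[0,0,8]},{"gripper":0,"offset":[0,0,0],"rotation":[0,0,7.9]},{"gripper":0,"offset":[0.0089,0.0313,0],"rotation":[0,0,0]},{"gripper":0,"offset":[0.0089,0.0313,0],"rotation":[0,0,0]},{"gripper":0,"offset":[0.0089,0.0313,0],"rotation":[0,0,0]},{"gripper":0,"offset":[0.0089,0.0313,0],"rotation":[0,0,0]},{"gripper":0,"offset":[0.0089,0.0313,0],"rotation":[0,0,0]},{"gripper":0,"offset":[0.0089,0.0313,0],"rotation":[0,0,0]},{"gripper":0,"offset":[0,0,0],"rotation":[0,0,0]},{"gripper":0,"offset":[0,0,0],"rotation":[0,0,0]},{"gripper":0,"offset":[0,0,0],"rotation":[0,0,0]},{"gripper":0,"offset":[0,0,0.01],"rotation":[0,0,0]},{"gripper":0,"offset":[0,0,0.01],"rotation":[0,0,0]},{"gripper":0,"offset":[0,0,0],"rotation":[0,0,0]},{"gripper":0,"offset":[0,0,0],"rotation":[0,0,0]},{"gripper":0,"offset":[0,0,0],"rotation":[0,0,0]}]'

```text
clock: 13.55
position: [0.607, 0.2251, 0.0695]
ee_rot: [0.675, 0.738, 0.0, 0.0]
ft_force: [-0.4, -0.5, -1.3]
grip_width: 0.575
grasp_force: 43.0
```

```bash
python3 go.py 0.6072 0.2251 0.061 5.1
```

```text
tilt mm/100mm [0.03 0.02] tool y yaw 5.1; turn about tool z 0.0 deg = rows 0.0; then offset mm [0.  0.2 8.5] rows 0.0 t 13.6
```

>>> jog_arm --deltas '[{"gripper":0,"offset":[0,0,0.005],"rotation":[0,0,0]},{"gripper":0,"offset":[0,0,0.003],"rotation":[0,0,0]},{"gripper":0,"offset":[0,0,0.0008],"rotation":[0,0,0]},{"gripper":0,"offset":[0,0,0],"rotation":[0,0,0]},{"gripper":0,"offset":[0,0,0],"rotation":[0,0,0]},{"gripper":0,"offset":[0,0,0],"rotation":[0,0,0]}]'

```text
clock: 14.15
position: [0.6069, 0.2251, 0.0605]
ee_rot: [0.675, 0.738, 0.0, -0.0]
ft_force: [-1.7, -0.6, -0.9]
grip_width: 0.577
grasp_force: 43.0
```

>>> jog_arm --deltas '[{"gripper":1,"offset":[0,0,0],"rotation":[0,0,0]},{"gripper":1,"offset":[0,0,0],"rotation":[0,0,0]},{"gripper":1,"offset":[0,0,0],"rotation":[0,0,0]},{"gripper":1,"offset":[0,0,0],"rotation":[0,0,0]},{"gripper":1,"offset":[0,0,0],"rotation":[0,0,0]},{"gripper":1,"offset":[0,0,-0.02],"rotation":[0,0,0]},{"gripper":1,"offset":[0,0,-0.03],"rotation":[0,0,0]},{"gripper":1,"offset":[0,0,-0.03],"rotation":[0,0,0]},{"gripper":1,"offset":[0,0,0],"rotation":[0,0,0]},{"gripper":1,"offset":[0,0,0],"rotation":[0,0,0]},{"gripper":1,"offset":[0,0,0],"rotation":[0,0,0]}]'

```text
clock: 15.25
position: [0.6062, 0.225, 0.1394]
ee_rot: [0.675, 0.738, -0.001, -0.0]
ft_force: [0.6, 0.4, -1.0]
grip_width: 0.999
grasp_force: 0.0
```

```bash
python3 go.py 0.3425 0.2914 0.075 40.5
```

```text
tilt mm/100mm [-0.15 -0.05] tool y yaw 5.1; turn about tool z -35.4 deg = rows 4.1; then offset mm [ 221.8 -157.3   64.5] rows 4.4 t 15.2
```

>>> jog_arm --deltas '[{"gripper":1,"offset":[0,0,0],"rotation":[0,0,-7.1]},{"gripper":1,"offset":[0,0,0],"rotation":[0,0,-7.1]},{"gripper":1,"offset":[0,0,0],"rotation":[0,0,-7.1]},{"gripper":1,"offset":[0,0,0],"rotation":[0,0,-7.1]},{"gripper":1,"offset":[0,0,0],"rotation":[0,0,-7]},{"gripper":1,"offset":[0.0317,-0.0225,0.009],"rotation":[0,0,0]},{"gripper":1,"offset":[0.0317,-0.0225,0.009],"rotation":[0,0,0]},{"gripper":1,"offset":[0.0317,-0.0225,0.009],"rotation":[0,0,0]},{"gripper":1,"offset":[0.0317,-0.0225,0.009],"rotation":[0,0,0]},{"gripper":1,"offset":[0.0317,-0.0225,0.009],"rotation":[0,0,0]},{"gripper":1,"offset":[0.0317,-0.0225,0.009],"rotation":[0,0,0]},{"gripper":1,"offset":[0.0317,-0.0225,0.009],"rotation":[0,0,0]},{"gripper":1,"offset":[0,0,0],"rotation":[0,0,0]},{"gripper":1,"offset":[0,0,0],"rotation":[0,0,0]},{"gripper":1,"offset":[0,0,0],"rotation":[0,0,0]},{"gripper":1,"offset":[0,0,0],"rotation":[0,0,0]},{"gripper":1,"offset":[0,0,0],"rotation":[0,0,0]},{"gripper":1,"offset":[0,0,0],"rotation":[0,0,0]}]'

```text
clock: 17.05
position: [0.3434, 0.2911, 0.0775]
ee_rot: [0.419, 0.908, 0.0, 0.0]
ft_force: [-1.1, -0.6, 0.4]
grip_width: 0.995
grasp_force: 0.0
```

```bash
python3 go.py 0.3425 0.2914 0.013 40.5;  python3 - <<'E'
from workcell import imaging
import cv2,numpy as np
t=imaging.camera("top");s=imaging.camera("scene")
a=cv2.resize(t[160:235,175:245],None,fx=5,fy=5,interpolation=cv2.INTER_CUBIC)
b=cv2.resize(s[175:250,380:450],None,fx=5,fy=5,interpolation=cv2.INTER_CUBIC)
h=np.hstack([a,b]);cv2.imwrite("pics/i.png",h)
E
```

```text
tilt mm/100mm [ 0.01 -0.  ] tool y yaw 40.5; turn about tool z -0.0 deg = rows 0.0; then offset mm [ 0.8 -0.5 64.5] rows 0.0 t 17.1
```

View pics/i.png

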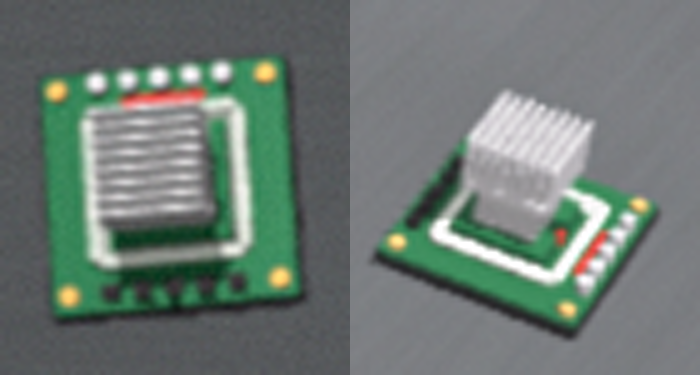

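Sink stands upright on the can: top view corners about (91,109),(206,107),(213,222); scene view (467,137),(508,92),(596,123).

```bash
python3 - <<'E'
from geo import *
O={'t':("top",175,160,5),'s':("scene",380-70,175,5)}
d=.025
sp=[((d,d,.076),'t',(90,109)),((d,-d,.076),'t',(206,106)),((-d,-d,.076),'t',(213,221)),((-d,d,.076),'t',(98,227)),
((-d,-d,.076),'s',(467,137)),((-d,d,.076),'s',(508,92)),((d,d,.076),'s',(596,123))]
pts=[(l,)+px(k,p,O) for l,k,p in sp]
for z in(None,0.):
  q,r=fit(pts,.09,z=z);print(np.round(q,4),np.degrees(q[3]),np.round(r,1))
q,r=fit(pts[:4],.09,z=0.);print('top',np.round(q,4),np.round(r,1))
E
```

```text
[0.6025 0.2216 0.0022 0.0454] 2.600093829869656 [ 0.7  0.1 -0.6 -0.2 -1.6 -1.8 -0.6 -2.  -2.   0.4 -1.6 -0.2 -2.4  0.3]
[ 0.6026  0.2226 -0.      0.0422] 2.4163203269903573 [ 0.5  0.3 -0.8 -0.  -1.9 -1.6 -0.9 -1.9 -1.9  0.8 -1.4  0.3 -2.3  0.8]
top [0.6006 0.2207 0.     0.0724] [ 1.   1.5 -0.3  0.5 -0.8 -1.   0.2 -0.7]
```

>>> jog_arm --deltas '[{"gripper":1,"offset":[0.0005,-0.0003,0.02],"rotation":[0,0,0]},{"gripper":1,"offset":[0,0,0.02],"rotation":[0,0,0]},{"gripper":1,"offset":[0,0,0.015],"rotation":[0,0,0]},{"gripper":1,"offset":[0,0,0.009],"rotation":[0,0,0]},{"gripper":1,"offset":[0,0,0],"rotation":[0,0,0]},{"gripper":1,"offset":[0,0,0],"rotation":[0,0,0]},{"gripper":1,"offset":[0,0,0],"rotation":[0,0,0]},{"gripper":0,"offset":[0,0,0],"rotation":[0,0,0]},{"gripper":0,"offset":[0,0,0],"rotation":[0,0,0]},{"gripper":0,"offset":[0,0,0],"rotation":[0,0,0]},{"gripper":0,"offset":[0,0,0],"rotation":[0,0,0]},{"gripper":0,"offset":[0,0,0],"rotation":[0,0,0]},{"gripper":0,"offset":[0,0,0],"rotation":[0,0,0]},{"gripper":0,"offset":[0,0,0],"rotation":[0,0,0]}]'

```text
clock: 18.55
position: [0.3425, 0.2917, 0.014]
ee_rot: [0.418, 0.908, 0.0, -0.0]
ft_force: [-0.9, -1.0, 5.2]
grip_width: 0.57
grasp_force: 41.4
```

```bash
python3 go.py 0.6072 0.2242 0.125 5.1
```

```text
tilt mm/100mm [0.03 0.06] tool y yaw 40.5; turn about tool z 35.4 deg = rows 4.1; then offset mm [ -90.7  257.7 -110.9] rows 5.2 t 18.6
```

```bash
python3 - <<'E'
from geo import *
import cv2
O={'t':("top",175,160),'s':("scene",380,175)}
img=cv2.imread('pics/i.png');k=10
out=[]
for i,(key,(n,x,y)) in enumerate(O.items()):
    im=cv2.resize(img[:,350*i:350*i+350],(400*1,int(375*400/350)),interpolation=cv2.INTER_CUBIC);s=400/70
    c=np.array([.6052,.2238]);a=np.radians(4.5)
    for h,z0,z1,col in((.025,.044,.076,(0,0,255)),(.018,.02,.044,(255,255,0))):
        for z in(z0,z1):
            P=[[c[0]+h*(p*np.cos(a)-q*np.sin(a)),c[1]+h*(p*np.sin(a)+q*np.cos(a)),z] for p,q in((1,1),(1,-1),(-1,-1),(-1,1))]
            u=((proj(n,P)-[x,y]+.5)*s).astype(int)
            if h==.025: print(key,z,np.round((proj(n,P)-[x,y]+.5)*5-.5))
            if h==.025: cv2.polylines(im,[u],True,col,1)
    out.append(im)
cv2.imwrite('pics/j.png',np.hstack(out))
E
```

```text
t 0.044 [[102. 124.]
 [209. 116.]
 [215. 221.]
 [107. 229.]]
t 0.076 [[ 88. 107.]
 [197.  99.]
 [203. 206.]
 [ 93. 214.]]
s 0.044 [[230. 173.]
 [192. 223.]
 [106. 190.]
 [146. 141.]]
s 0.076 [[239. 126.]
 [200. 177.]
 [114. 143.]
 [154.  95.]]
```

View pics/j.png

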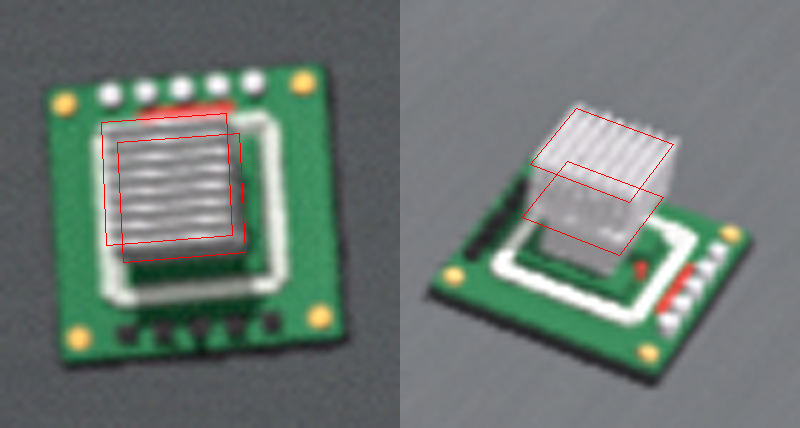

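The overlay shows the sink matching the expected centred outline to about 1 mm; my earlier corner picks had mixed top and bottom edges. On to the fan.

```bash
python3 go.py 0.6073 0.2241 0.12 5.1
```

```text
tilt mm/100mm [0.03 0.06] tool y yaw 40.5; turn about tool z 35.4 deg = rows 4.1; then offset mm [ -90.9  257.8 -105.9] rows 5.2 t 18.6
```

>>> jog_arm --deltas '[{"gripper":0,"offset":[0,0,-0.03],"rotation":[0,0,0]},{"gripper":0,"offset":[0,0,-0.038],"rotation":[0,0,0]},{"gripper":0,"offset":[0,0,-0.038],"rotation":[0,0,7.1]},{"gripper":0,"offset":[0,0,0],"rotation":[0,0,7.1]},{"gripper":0,"offset":[0,0,0],"rotation":[0,0,7.1]},{"gripper":0,"offset":[0,0,0],"rotation":[0,0,7.1]},{"gripper":0,"offset":[0,0,0],"rotation":[0,0,7]},{"gripper":0,"offset":[-0.0114,0.0322,0],"rotation":[0,0,0]},{"gripper":0,"offset":[-0.0114,0.0322,0],"rotation":[0,0,0]},{"gripper":0,"offset":[-0.0114,0.0322,0],"rotation":[0,0,0]},{"gripper":0,"offset":[-0.0114,0.0322,0],"rotation":[0,0,0]},{"gripper":0,"offset":[-0.0114,0.0322,0],"rotation":[0,0,0]},{"gripper":0,"offset":[-0.0114,0.0322,0],"rotation":[0,0,0]},{"gripper":0,"offset":[-0.0114,0.0322,0],"rotation":[0,0,0]},{"gripper":0,"offset":[-0.0114,0.0322,0],"rotation":[0,0,0]},{"gripper":0,"offset":[0,0,0],"rotation":[0,0,0]},{"gripper":0,"offset":[0,0,0],"rotation":[0,0,0]},{"gripper":0,"offset":[0,0,0],"rotation":[0,0,0]},{"gripper":0,"offset":[0,0,0.01],"rotation":[0,0,0]},{"gripper":0,"offset":[0,0,0.01],"rotation":[0,0,0]}]'

```text
clock: 20.55
position: [0.6065, 0.2245, 0.099]
ee_rot: [0.674, 0.738, 0.0, -0.0]
ft_force: [-0.1, -0.2, -0.4]
grip_width: 0.576
grasp_force: 42.1
```

>>> jog_arm --deltas '[{"gripper":0,"offset":[0,0,0],"rotation":[0,0,0]},{"gripper":0,"offset":[0,0,0],"rotation":[0,0,0]},{"gripper":0,"offset":[0,0,0],"rotation":[0,0,0]},{"gripper":0,"offset":[0,0,0],"rotation":[0,0,0]}]'

```text
clock: 20.95
position: [0.6073, 0.2238, 0.0999]
ee_rot: [0.675, 0.738, 0.0, 0.0]
ft_force: [-0.2, -0.5, -0.5]
grip_width: 0.569
grasp_force: 42.1
```

```bash
python3 go.py 0.6073 0.2241 0.0907 5.1
```

```text
tilt mm/100mm [0.06 0.04] tool y yaw 5.1; turn about tool z 0.0 deg = rows 0.0; then offset mm [ 0.3 -0.   9.2] rows 0.0 t 20.9
```

>>> jog_arm --deltas '[{"gripper":0,"offset":[0,0,0.005],"rotation":[0,0,0]},{"gripper":0,"offset":[0,0,0.003],"rotation":[0,0,0]},{"gripper":0,"offset":[0,0,0.0012],"rotation":[0,0,0]},{"gripper":0,"offset":[0,0,0],"rotation":[0,0,0]},{"gripper":0,"offset":[0,0,0],"rotation":[0,0,0]},{"gripper":0,"offset":[0,0,0],"rotation":[0,0,0]},{"gripper":0,"offset":[0,0,0],"rotation":[0,0,0]}]'

```text
clock: 21.65
position: [0.6071, 0.2238, 0.0903]
ee_rot: [0.675, 0.738, 0.0, -0.0]
ft_force: [0.3, 0.4, -0.3]
grip_width: 0.574
grasp_force: 42.1
```

>>> jog_arm --deltas '[{"gripper":1,"offset":[0,0,0],"rotation":[0,0,0]},{"gripper":1,"offset":[0,0,0],"rotation":[0,0,0]},{"gripper":1,"offset":[0,0,0],"rotation":[0,0,0]},{"gripper":1,"offset":[0,0,0],"rotation":[0,0,0]},{"gripper":1,"offset":[0,0,0],"rotation":[0,0,0]},{"gripper":1,"offset":[0,0,-0.02],"rotation":[0,0,0]},{"gripper":1,"offset":[0,0,-0.03],"rotation":[0,0,0]},{"gripper":1,"offset":[0,0,-0.02],"rotation":[0,0,0]},{"gripper":1,"offset":[0,0,0],"rotation":[0,0,0]},{"gripper":1,"offset":[0,0,0],"rotation":[0,0,0]},{"gripper":1,"offset":[0,0,0],"rotation":[0,0,0]},{"gripper":1,"offset":[0,0,0],"rotation":[0,0,0]}]'

```text
clock: 22.85
position: [0.6066, 0.2236, 0.1591]
ee_rot: [0.675, 0.738, -0.001, -0.0]
ft_force: [0.8, 0.1, 0.9]
grip_width: 0.996
grasp_force: 0.0
```

```bash
python3 go.py 0.3575 -0.313 0.08 -31; python3 -c "
from workcell import manip;print(manip.get_obs()['joint_pos'].round(2))"
```

```text
tilt mm/100mm [-0.16 -0.07] tool y yaw 5.1; turn about tool z 36.1 deg = rows 4.2; then offset mm [-588.2   63.    79.4] rows 11.8 t 22.9
[-0.77  0.46  0.46  1.52 -0.21  1.21 -0.18]
```

>>> jog_arm --deltas '[{"gripper":1,"offset":[0,0,0],"rotation":[0,0,7.2]},{"gripper":1,"offset":[0,0,0],"rotation":[0,0,7.2]},{"gripper":1,"offset":[0,0,0],"rotation":[0,0,7.2]},{"gripper":1,"offset":[0,0,0],"rotation":[0,0,7.2]},{"gripper":1,"offset":[0,0,0],"rotation":[0,0,7.2]},{"gripper":1,"offset":[-0.042,0.0045,0.005],"rotation":[0,0,0]},{"gripper":1,"offset":[-0.042,0.0045,0.005],"rotation":[0,0,0]},{"gripper":1,"offset":[-0.042,0.0045,0.005],"rotation":[0,0,0]},{"gripper":1,"offset":[-0.042,0.0045,0.005],"rotation":[0,0,0]},{"gripper":1,"offset":[-0.042,0.0045,0.005],"rotation":[0,0,0]},{"gripper":1,"offset":[-0.042,0.0045,0.005],"rotation":[0,0,0]},{"gripper":1,"offset":[-0.042,0.0045,0.005],"rotation":[0,0,0]},{"gripper":1,"offset":[-0.042,0.0045,0.005],"rotation":[0,0,0]},{"gripper":1,"offset":[-0.042,0.0045,0.005],"rotation":[0,0,0]},{"gripper":1,"offset":[-0.042,0.0045,0.005],"rotation":[0,0,0]},{"gripper":1,"offset":[-0.042,0.0045,0.005],"rotation":[0,0,0]},{"gripper":1,"offset":[-0.042,0.0045,0.005],"rotation":[0,0,0]},{"gripper":1,"offset":[-0.042,0.0045,0.005],"rotation":[0,0,0]},{"gripper":1,"offset":[-0.042,0.0045,0.005],"rotation":[0,0,0]}]'

```text
clock: 24.75
position: [0.3587, -0.3145, 0.0899]
ee_rot: [0.87, 0.494, 0.0, -0.0]
ft_force: [0.9, -0.2, -0.7]
grip_width: 1.004
grasp_force: 0.0
```

>>> jog_arm --deltas '[{"gripper":1,"offset":[0,0,0],"rotation":[0,0,0]},{"gripper":1,"offset":[0,0,0],"rotation":[0,0,0]},{"gripper":1,"offset":[0,0,0],"rotation":[0,0,0]},{"gripper":1,"offset":[0,0,0],"rotation":[0,0,0]},{"gripper":1,"offset":[0,0,0],"rotation":[0,0,0]},{"gripper":1,"offset":[0,0,0],"rotation":[0,0,0]},{"gripper":1,"offset":[0,0,0],"rotation":[0,0,0]}]'

```text
clock: 25.45
position: [0.3599, -0.313, 0.0903]
ee_rot: [0.87, 0.494, 0.0, -0.0]
ft_force: [-0.5, -0.7, 0.1]
grip_width: 0.996
grasp_force: 0.0
```

```bash
python3 go.py 0.3575 -0.313 0.015 -31;  python3 - <<'E'
from workcell import imaging
import cv2,numpy as np
t=imaging.camera("top");s=imaging.camera("scene")
a=cv2.resize(t[155:235,175:255],None,fx=5,fy=5,interpolation=cv2.INTER_CUBIC)
b=cv2.resize(s[165:245,375:455],None,fx=5,fy=5,interpolation=cv2.INTER_CUBIC)
h=np.hstack([a,b]);cv2.imwrite("pics/k.png",h)
E
```

```text
tilt mm/100mm [0.03 0.02] tool y yaw -30.8; turn about tool z 0.2 deg = rows 0.0; then offset mm [-1.2 -2.1 75.3] rows 0.0 t 25.4
```

View pics/k.png

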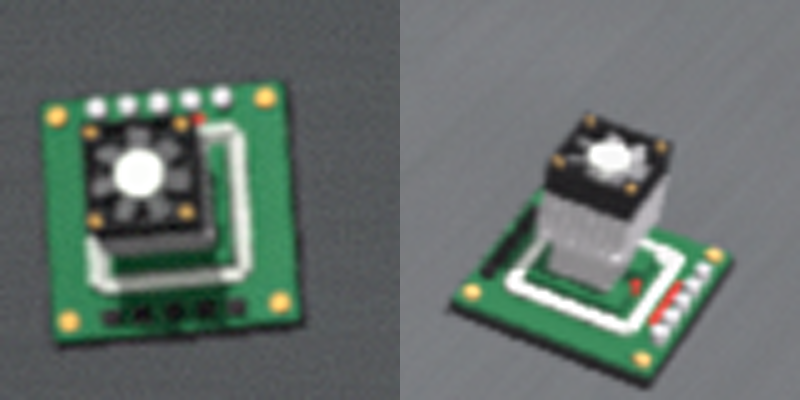

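The fan is square on the sink, with its hub at (139,174) in the top view and (609,157) in the scene view. Next is the brick grasp.

>>> jog_arm --deltas '[{"gripper":1,"offset":[-0.0012,-0.002,0.025],"rotation":[0,0,0.2]},{"gripper":1,"offset":[0,0,0.025],"rotation":[0,0,0]},{"gripper":1,"offset":[0,0,0.016],"rotation":[0,0,0]},{"gripper":1,"offset":[0,0,0.009],"rotation":[0,0,0]},{"gripper":1,"offset":[0,0,0],"rotation":[0,0,0]},{"gripper":1,"offset":[0,0,0],"rotation":[0,0,0]},{"gripper":1,"offset":[0,0,0],"rotation":[0,0,0]},{"gripper":0,"offset":[0,0,0],"rotation":[0,0,0]},{"gripper":0,"offset":[0,0,0],"rotation":[0,0,0]},{"gripper":0,"offset":[0,0,0],"rotation":[0,0,0]},{"gripper":0,"offset":[0,0,0],"rotation":[0,0,0]},{"gripper":0,"offset":[0,0,0],"rotation":[0,0,0]},{"gripper":0,"offset":[0,0,0],"rotation":[0,0,0]},{"gripper":0,"offset":[0,0,0],"rotation":[0,0,0]},{"gripper":0,"offset":[0,0,0],"rotation":[0,0,0]}]'

```text
clock: 27.05
position: [0.3576, -0.3135, 0.0157]
ee_rot: [0.871, 0.492, 0.0, 0.0]
ft_force: [0.8, 0.3, 6.0]
grip_width: 0.479
grasp_force: 40.7
```

```bash
python3 go.py 0.45 0 0.08 -101; python3 - <<'E'
from geo import *
O={'t':("top",175,155,5),'s':("scene",295,165,5)}
print(tri([px('t',(139,174),O),px('s',(609,157),O)]))
E
```

```text
tilt mm/100mm [0.07 0.01] tool y yaw -31.1; turn about tool z 69.9 deg = rows 8.1; then offset mm [  30.9 -325.3  -64.5] rows 6.5 t 27.1
(array([0.60500993, 0.22388232, 0.09425054]), np.float64(0.5884223734267948))
```

>>> jog_arm --deltas '[{"gripper":0,"offset":[0,0,-0.024],"rotation":[0,0,0]},{"gripper":0,"offset":[0,0,-0.04],"rotation":[0,0,0]},{"gripper":0,"offset":[0,0,0],"rotation":[0,0,7.8]},{"gripper":0,"offset":[0,0,0],"rotation":[0,0,7.8]},{"gripper":0,"offset":[0,0,0],"rotation":[0,0,7.8]},{"gripper":0,"offset":[0,0,0],"rotation":[0,0,7.8]},{"gripper":0,"offset":[0,0,0],"rotation":[0,0,7.8]},{"gripper":0,"offset":[0,0,0],"rotation":[0,0,7.8]},{"gripper":0,"offset":[0,0,0],"rotation":[0,0,7.8]},{"gripper":0,"offset":[0,0,0],"rotation":[0,0,7.8]},{"gripper":0,"offset":[0,0,0],"rotation":[0,0,7.5]},{"gripper":0,"offset":[0.0039,-0.0407,0],"rotation":[0,0,0]},{"gripper":0,"offset":[0.0039,-0.0407,0],"rotation":[0,0,0]},{"gripper":0,"offset":[0.0039,-0.0407,0],"rotation":[0,0,0]},{"gripper":0,"offset":[0.0039,-0.0407,0],"rotation":[0,0,0]},{"gripper":0,"offset":[0.0039,-0.0407,0],"rotation":[0,0,0]},{"gripper":0,"offset":[0.0039,-0.0407,0],"rotation":[0,0,0]},{"gripper":0,"offset":[0.0039,-0.0407,0],"rotation":[0,0,0]},{"gripper":0,"offset":[0.0039,-0.0407,0],"rotation":[0,0,0]}]'

```text
clock: 28.95
position: [0.4498, 0.0025, 0.0793]
ee_rot: [0.995, -0.095, -0.0, -0.001]
ft_force: [0.6, -0.2, -2.3]
grip_width: 0.483
grasp_force: 42.0
```

>>> jog_arm --deltas '[{"gripper":0,"offset":[0,0,0],"rotation":[0,0,0]},{"gripper":0,"offset":[0,0,0],"rotation":[0,0,0]},{"gripper":0,"offset":[0,0,0.02],"rotation":[0,0,0]},{"gripper":0,"offset":[0,0,0.02],"rotation":[0,0,0]},{"gripper":0,"offset":[0,0,0.015],"rotation":[0,0,0]},{"gripper":0,"offset":[0,0,0.004],"rotation":[0,0,0]},{"gripper":0,"offset":[0,0,0.002],"rotation":[0,0,0]},{"gripper":0,"offset":[0,0,0],"rotation":[0,0,0]},{"gripper":0,"offset":[0,0,0],"rotation":[0,0,0]},{"gripper":0,"offset":[0,0,0],"rotation":[0,0,0]}]'

```text
clock: 29.95
position: [0.4502, 0.0005, 0.0188]
ee_rot: [0.995, -0.095, 0.0, -0.0]
ft_force: [0.4, -0.0, -2.5]
grip_width: 0.482
grasp_force: 41.9
```

```bash
python3 go.py 0.45 0 0.016 -101;python3 -c "
from workcell import manip;print(manip.get_obs()['joint_pos'].round(2))"
```

```text
tilt mm/100mm [0.09 0.06] tool y yaw -100.9; turn about tool z 0.1 deg = rows 0.0; then offset mm [-0.1  0.6  2.8] rows 0.0 t 29.9
[-1.03  0.38  1.05  2.17 -0.46  0.83 -1.45]
```

>>> jog_arm --deltas '[{"gripper":0,"offset":[0,0,0.0023],"rotation":[0,0,0]},{"gripper":0,"offset":[0,0,0],"rotation":[0,0,0]},{"gripper":0,"offset":[0,0,0],"rotation":[0,0,0]},{"gripper":1,"offset":[0,0,0],"rotation":[0,0,0]},{"gripper":1,"offset":[0,0,0],"rotation":[0,0,0]},{"gripper":1,"offset":[0,0,0],"rotation":[0,0,0]},{"gripper":1,"offset":[0,0,0],"rotation":[0,0,0]},{"gripper":1,"offset":[0,0,0],"rotation":[0,0,0]},{"gripper":1,"offset":[0,0,-0.03],"rotation":[0,0,0]},{"gripper":1,"offset":[0,0,-0.03],"rotation":[0,0,0]}]'

```text
clock: 30.95
position: [0.4492, -0.0003, 0.0763]
ee_rot: [0.995, -0.096, -0.001, 0.001]
ft_force: [1.0, 0.4, 0.7]
grip_width: 1.001
grasp_force: 0.0
```

>>> jog_arm --deltas '[{"gripper":1,"offset":[0,0,0],"rotation":[0,0,-8]},{"gripper":1,"offset":[0,0,0],"rotation":[0,0,-8]},{"gripper":1,"offset":[0,0,0],"rotation":[0,0,-8]},{"gripper":1,"offset":[0,0,0],"rotation":[0,0,-8]},{"gripper":1,"offset":[0,0,0],"rotation":[0,0,-8]},{"gripper":1,"offset":[0,0,0],"rotation":[0,0,-8]},{"gripper":1,"offset":[0,0,0],"rotation":[0,0,-8]},{"gripper":1,"offset":[0,0,0],"rotation":[0,0,-8]},{"gripper":1,"offset":[0,0,0],"rotation":[0,0,-8]},{"gripper":1,"offset":[0,0,0],"rotation":[0,0,-8]},{"gripper":1,"offset":[0,0,0],"rotation":[0,0,-8]},{"gripper":1,"offset":[0,0,0],"rotation":[0,0,-8]},{"gripper":1,"offset":[0,0,0],"rotation":[0,0,-8]},{"gripper":1,"offset":[0,0,0],"rotation":[0,0,-8]},{"gripper":1,"offset":[0,0,0],"rotation":[0,0,-8]},{"gripper":1,"offset":[0,0,0],"rotation":[0,0,-8]},{"gripper":1,"offset":[0,0,0],"rotation":[0,0,-8]},{"gripper":1,"offset":[0,0,0],"rotation":[0,0,-8]},{"gripper":1,"offset":[0,0,0],"rotation":[0,0,-8]},{"gripper":1,"offset":[0,0,0],"rotation":[0,0,-8]}]'

```text
clock: 32.95
position: [0.4498, 0.0003, 0.076]
ee_rot: [0.264, 0.964, 0.0, -0.0]
ft_force: [-0.9, -0.0, -0.9]
grip_width: 0.999
grasp_force: 0.0
```

>>> jog_arm --deltas '[{"gripper":1,"offset":[0,0,0],"rotation":[0,0,-8]},{"gripper":1,"offset":[0,0,0],"rotation":[0,0,-8]},{"gripper":1,"offset":[0,0,0],"rotation":[0,0,-4]},{"gripper":1,"offset":[0,0,0],"rotation":[0,0,0]},{"gripper":1,"offset":[0,0,0],"rotation":[0,0,0]},{"gripper":1,"offset":[0,0,0],"rotation":[0,0,0]},{"gripper":1,"offset":[0,0,0],"rotation":[0,0,0]},{"gripper":1,"offset":[0,0,0],"rotation":[0,0,0]}]'

```text
clock: 33.75
position: [0.4498, 0.0004, 0.076]
ee_rot: [0.096, 0.995, 0.0, -0.0]
ft_force: [0.6, -0.9, 0.4]
grip_width: 0.997
grasp_force: 0.0
```

```bash
python3 go.py 0.4502 0.0 0.016 79;  python3 - <<'E'
from workcell import imaging,manip
import cv2,numpy as np
cv2.imwrite("pics/l_raw.png",imaging.camera("top"))
print(manip.get_obs()['joint_pos'].round(2))
E
```

```text
tilt mm/100mm [-0.01  0.  ] tool y yaw 79.0; turn about tool z 0.0 deg = rows 0.0; then offset mm [-0.5 -0.3 60. ] rows 0.0 t 33.8
[-0.77  0.13  0.71  2.12 -0.11  0.92  1.38]
```

>>> jog_arm --deltas '[{"gripper":1,"offset":[0,0,0.025],"rotation":[0,0,0]},{"gripper":1,"offset":[0,0,0.02],"rotation":[0,0,0]},{"gripper":1,"offset":[0,0,0.01],"rotation":[0,0,0]},{"gripper":1,"offset":[0,0,0.005],"rotation":[0,0,0]},{"gripper":1,"offset":[0,0,0],"rotation":[0,0,0]},{"gripper":1,"offset":[0,0,0],"rotation":[0,0,0]},{"gripper":1,"offset":[0,0,0],"rotation":[0,0,0]},{"gripper":0,"offset":[0,0,0],"rotation":[0,0,0]},{"gripper":0,"offset":[0,0,0],"rotation":[0,0,0]},{"gripper":0,"offset":[0,0,0],"rotation":[0,0,0]},{"gripper":0,"offset":[0,0,0],"rotation":[0,0,0]},{"gripper":0,"offset":[0,0,0],"rotation":[0,0,0]},{"gripper":0,"offset":[0,0,0],"rotation":[0,0,0]},{"gripper":0,"offset":[0,0,0],"rotation":[0,0,0]},{"gripper":0,"offset":[0,0,0],"rotation":[0,0,0]}]'

```text
clock: 35.3
position: [0.45, 0.0004, 0.0163]
ee_rot: [0.095, 0.995, 0.0, 0.0]
ft_force: [-1.5, -0.4, 5.4]
grip_width: 0.484
grasp_force: 40.7
```

```bash
python3 go.py 0.5917 -0.197 0.08 7.8
```

```text
tilt mm/100mm [0.03 0.04] tool y yaw 79.0; turn about tool z 71.2 deg = rows 8.3; then offset mm [-214.9  113.6  -63.6] rows 4.3 t 35.3
```

>>> jog_arm --deltas '[{"gripper":0,"offset":[0,0,-0.024],"rotation":[0,0,0]},{"gripper":0,"offset":[0,0,-0.04],"rotation":[0,0,0]},{"gripper":0,"offset":[0,0,0],"rotation":[0,0,7.9]},{"gripper":0,"offset":[0,0,0],"rotation":[0,0,7.9]},{"gripper":0,"offset":[0,0,0],"rotation":[0,0,7.9]},{"gripper":0,"offset":[0,0,0],"rotation":[0,0,7.9]},{"gripper":0,"offset":[0,0,0],"rotation":[0,0,7.9]},{"gripper":0,"offset":[0,0,0],"rotation":[0,0,7.9]},{"gripper":0,"offset":[0,0,0],"rotation":[0,0,7.9]},{"gripper":0,"offset":[0,0,0],"rotation":[0,0,7.9]},{"gripper":0,"offset":[0,0,0],"rotation":[0,0,8]},{"gripper":0,"offset":[-0.0307,0.0162,0],"rotation":[0,0,0]},{"gripper":0,"offset":[-0.0307,0.0162,0],"rotation":[0,0,0]},{"gripper":0,"offset":[-0.0307,0.0162,0],"rotation":[0,0,0]},{"gripper":0,"offset":[-0.0307,0.0162,0],"rotation":[0,0,0]},{"gripper":0,"offset":[-0.0307,0.0162,0],"rotation":[0,0,0]},{"gripper":0,"offset":[-0.0307,0.0162,0],"rotation":[0,0,0]},{"gripper":0,"offset":[-0.0307,0.0162,0],"rotation":[0,0,0]}]'

```text
clock: 37.1
position: [0.5919, -0.198, 0.0792]
ee_rot: [0.657, 0.754, -0.0, -0.001]
ft_force: [-0.5, 0.3, -1.7]
grip_width: 0.481
grasp_force: 41.8
```

>>> jog_arm --deltas '[{"gripper":0,"offset":[0,0,0],"rotation":[0,0,0]},{"gripper":0,"offset":[0,0,0],"rotation":[0,0,0]},{"gripper":0,"offset":[0,0,0.02],"rotation":[0,0,0]},{"gripper":0,"offset":[0,0,0.02],"rotation":[0,0,0]},{"gripper":0,"offset":[0,0,0.01],"rotation":[0,0,0]},{"gripper":0,"offset":[0,0,0.005],"rotation":[0,0,0]},{"gripper":0,"offset":[0,0,0],"rotation":[0,0,0]},{"gripper":0,"offset":[0,0,0],"rotation":[0,0,0]},{"gripper":0,"offset":[0,0,0],"rotation":[0,0,0]},{"gripper":0,"offset":[0,0,0],"rotation":[0,0,0]}]'

```text
clock: 38.1
position: [0.5919, -0.1971, 0.0256]
ee_rot: [0.657, 0.754, 0.0, 0.0]
ft_force: [0.7, 0.3, -2.8]
grip_width: 0.484
grasp_force: 41.9
```

```bash
python3 go.py 0.5917 -0.197 0.0198 7.8
```

```text
tilt mm/100mm [ 0.1  -0.01] tool y yaw 7.8; turn about tool z 0.0 deg = rows 0.0; then offset mm [ 0.2 -0.1  5.8] rows 0.0 t 38.1
```

>>> jog_arm --deltas '[{"gripper":0,"offset":[0,0,0.004],"rotation":[0,0,0]},{"gripper":0,"offset":[0,0,0.0018],"rotation":[0,0,0]},{"gripper":0,"offset":[0,0,0],"rotation":[0,0,0]},{"gripper":0,"offset":[0,0,0],"rotation":[0,0,0]},{"gripper":0,"offset":[0,0,0],"rotation":[0,0,0]},{"gripper":1,"offset":[0,0,0],"rotation":[0,0,0]},{"gripper":1,"offset":[0,0,0],"rotation":[0,0,0]},{"gripper":1,"offset":[0,0,0],"rotation":[0,0,0]},{"gripper":1,"offset":[0,0,0],"rotation":[0,0,0]},{"gripper":1,"offset":[0,0,0],"rotation":[0,0,0]},{"gripper":1,"offset":[0,0,-0.02],"rotation":[0,0,0]},{"gripper":1,"offset":[0,0,-0.03],"rotation":[0,0,0]},{"gripper":1,"offset":[0,0,-0.02],"rotation":[0,0,0]},{"gripper":1,"offset":[0,0,0],"rotation":[0,0,0]},{"gripper":1,"offset":[0,0,0],"rotation":[0,0,0]},{"gripper":1,"offset":[0,0,0],"rotation":[0,0,0]},{"gripper":1,"offset":[0,0,0],"rotation":[0,0,0]}]'

```text
clock: 39.8
position: [0.5909, -0.1968, 0.0881]
ee_rot: [0.657, 0.754, -0.0, -0.001]
ft_force: [1.1, -0.2, -0.2]
grip_width: 1.0
grasp_force: 0.0
```

```bash
python3 go.py 0.4285 -0.1787 0.075 7.8
```

```text
tilt mm/100mm [-0.16  0.04] tool y yaw 7.8; turn about tool z 0.0 deg = rows 0.0; then offset mm [  40.  -158.4   13.4] rows 3.2 t 39.8
```

>>> jog_arm --deltas '[{"gripper":1,"offset":[0.008,-0.0318,0.0027],"rotation":[0,0,0]},{"gripper":1,"offset":[0.008,-0.0318,0.0027],"rotation":[0,0,0]},{"gripper":1,"offset":[0.008,-0.0318,0.0027],"rotation":[0,0,0]},{"gripper":1,"offset":[0.008,-0.0318,0.0027],"rotation":[0,0,0]},{"gripper":1,"offset":[0.008,-0.0318,0.0027],"rotation":[0,0,0]},{"gripper":1,"offset":[0,0,0],"rotation":[0,0,0]},{"gripper":1,"offset":[0,0,0],"rotation":[0,0,0]},{"gripper":1,"offset":[0,0,0],"rotation":[0,0,0]},{"gripper":1,"offset":[0,0,0],"rotation":[0,0,0]},{"gripper":1,"offset":[0,0,0],"rotation":[0,0,0]}]'

```text
clock: 40.8
position: [0.429, -0.1794, 0.0757]
ee_rot: [0.657, 0.754, -0.0, 0.0]
ft_force: [-0.6, 0.3, -0.5]
grip_width: 0.998
grasp_force: 0.0
```

```bash
python3 go.py 0.4285 -0.1787 0.015 7.8; python3 - <<'E'
from workcell import imaging
import cv2,numpy as np
t=imaging.camera("top");s=imaging.camera("scene")
a=cv2.resize(t[165:265,320:455],None,fx=4,fy=4,interpolation=cv2.INTER_CUBIC)
b=cv2.resize(s[255:370,255:375],None,fx=2,fy=2,interpolation=cv2.INTER_CUBIC)
h=np.zeros((400,780,3),np.uint8);h[:,:540]=a;h[:230,540:]=b;cv2.imwrite("pics/m.png",h)
cv2.imwrite("pics/m_t.png",t);cv2.imwrite("pics/m_s.png",s)
E
```

```text
tilt mm/100mm [-0.01 -0.09] tool y yaw 7.9; turn about tool z 0.1 deg = rows 0.0; then offset mm [ 0.8 -0.4 60.7] rows 0.0 t 40.8
```

View pics/m.png

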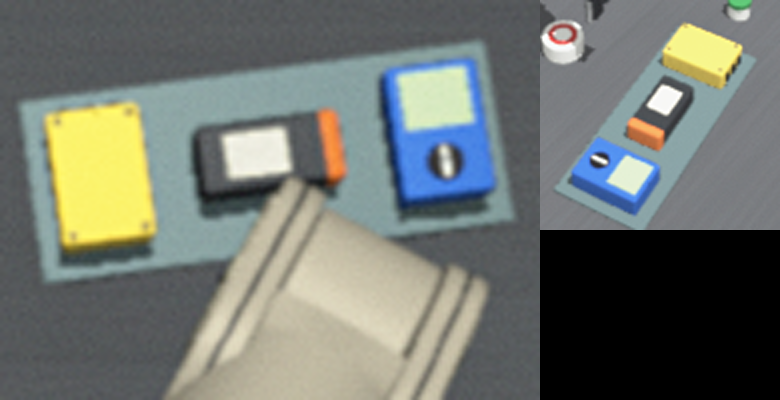

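The brick lies midway between the two boxes (gaps of about 51 and 52 px), in line and with the orange end at (331,147) towards the meter. Now the logger.

>>> jog_arm --deltas '[{"gripper":1,"offset":[0.0004,0,0.025],"rotation":[0,0,0]},{"gripper":1,"offset":[0,0,0.02],"rotation":[0,0,0]},{"gripper":1,"offset":[0,0,0.01],"rotation":[0,0,0]},{"gripper":1,"offset":[0,0,0.0055],"rotation":[0,0,0]},{"gripper":1,"offset":[0,0,0],"rotation":[0,0,0]},{"gripper":1,"offset":[0,0,0],"rotation":[0,0,0]},{"gripper":1,"offset":[0,0,0],"rotation":[0,0,0]},{"gripper":0,"offset":[0,0,0],"rotation":[0,0,0]},{"gripper":0,"offset":[0,0,0],"rotation":[0,0,0]},{"gripper":0,"offset":[0,0,0],"rotation":[0,0,0]},{"gripper":0,"offset":[0,0,0],"rotation":[0,0,0]},{"gripper":0,"offset":[0,0,0],"rotation":[0,0,0]},{"gripper":0,"offset":[0,0,0],"rotation":[0,0,0]},{"gripper":0,"offset":[0,0,0],"rotation":[0,0,0]}]'

```text
clock: 42.3
position: [0.4286, -0.1786, 0.0157]
ee_rot: [0.657, 0.754, 0.0, -0.0]
ft_force: [-3.5, 1.6, 11.3]
grip_width: 0.571
grasp_force: 39.6
```

```bash
python3 go.py 0.578 -0.0978 0.08 7.8
```

```text
tilt mm/100mm [0.02 0.08] tool y yaw 7.8; turn about tool z 0.0 deg = rows 0.0; then offset mm [ 59.9 159.  -64.2] rows 3.2 t 42.3
```

>>> jog_arm --deltas '[{"gripper":0,"offset":[0,0,-0.024],"rotation":[0,0,0]},{"gripper":0,"offset":[0,0,-0.04],"rotation":[0,0,0]},{"gripper":0,"offset":[0.012,0.0318,0],"rotation":[0,0,0]},{"gripper":0,"offset":[0.012,0.0318,0],"rotation":[0,0,0]},{"gripper":0,"offset":[0.012,0.0318,0],"rotation":[0,0,0]},{"gripper":0,"offset":[0.012,0.0318,0],"rotation":[0,0,0]},{"gripper":0,"offset":[0.012,0.0318,0],"rotation":[0,0,0]},{"gripper":0,"offset":[0,0,0],"rotation":[0,0,0]},{"gripper":0,"offset":[0,0,0],"rotation":[0,0,0]},{"gripper":0,"offset":[0,0,0.015],"rotation":[0,0,0]},{"gripper":0,"offset":[0,0,0.01],"rotation":[0,0,0]},{"gripper":0,"offset":[0,0,0],"rotation":[0,0,0]},{"gripper":0,"offset":[0,0,0],"rotation":[0,0,0]},{"gripper":0,"offset":[0,0,0],"rotation":[0,0,0]},{"gripper":0,"offset":[0,0,0],"rotation":[0,0,0]}]'

```text
clock: 43.8
position: [0.578, -0.0977, 0.0546]
ee_rot: [0.657, 0.754, 0.0, 0.0]
ft_force: [-0.0, 0.3, -1.5]
grip_width: 0.566
grasp_force: 42.5
```

```bash
python3 go.py 0.578 -0.0978 0.0472 7.8
```

```text
tilt mm/100mm [0.07 0.02] tool y yaw 7.8; turn about tool z 0.0 deg = rows 0.0; then offset mm [-0.1 -0.   7.4] rows 0.0 t 43.8
```

Lower, release, lift, then back off for a clear view.

>>> jog_arm --deltas '[{"gripper":0,"offset":[0,0,0.005],"rotation":[0,0,0]},{"gripper":0,"offset":[0,0,0.0024],"rotation":[0,0,0]},{"gripper":0,"offset":[0,0,0],"rotation":[0,0,0]},{"gripper":0,"offset":[0,0,0],"rotation":[0,0,0]},{"gripper":0,"offset":[0,0,0],"rotation":[0,0,0]},{"gripper":1,"offset":[0,0,0],"rotation":[0,0,0]},{"gripper":1,"offset":[0,0,0],"rotation":[0,0,0]},{"gripper":1,"offset":[0,0,0],"rotation":[0,0,0]},{"gripper":1,"offset":[0,0,0],"rotation":[0,0,0]},{"gripper":1,"offset":[0,0,0],"rotation":[0,0,0]},{"gripper":1,"offset":[0,0,-0.02],"rotation":[0,0,0]},{"gripper":1,"offset":[0,0,-0.03],"rotation":[0,0,0]},{"gripper":1,"offset":[0,0,-0.04],"rotation":[0,0,0]},{"gripper":1,"offset":[0,-0.03,-0.03],"rotation":[0,0,0]},{"gripper":1,"offset":[0,-0.04,0],"rotation":[0,0,0]},{"gripper":1,"offset":[0,-0.04,0],"rotation":[0,0,0]},{"gripper":1,"offset":[0,-0.03,0],"rotation":[0,0,0]},{"gripper":1,"offset":[0,0,0],"rotation":[0,0,0]},{"gripper":1,"offset":[0,0,0],"rotation":[0,0,0]},{"gripper":1,"offset":[0,0,0],"rotation":[0,0,0]}]'

```text
clock: 45.8
position: [0.4398, -0.1164, 0.167]
ee_rot: [0.657, 0.754, 0.0, 0.0]
ft_force: [0.5, 0.4, 0.2]
grip_width: 0.999
grasp_force: 0.0
```

```bash
python3 - <<'E'
from geo import *
import cv2
t=imaging.camera("top");s=imaging.camera("scene")
a=t[160:240,170:460].copy();a=cv2.resize(a,(798,220),interpolation=cv2.INTER_CUBIC)
k=4.2
b=cv2.resize(t[165:240,320:455],None,fx=3.6,fy=3.6,interpolation=cv2.INTER_CUBIC)
c=cv2.resize(s[160:370,255:460],None,fx=1.5,fy=1.5,interpolation=cv2.INTER_CUBIC)
h=np.zeros((600,800,3),np.uint8);h[:220,:798]=a;h[225:225+b.shape[0],:b.shape[1]]=b;h[225:225+c.shape[0],490:490+c.shape[1]]=c[:, :310]
cv2.imwrite("pics/n.png",h)
# red ring centroid -> logger centre
for n,im,(x0,x1,y0,y1) in(("top",t,(328,362,180,235)),("scene",s,(318,358,250,300))):
    r=im[y0:y1,x0:x1].astype(int);m=(r[...,2]-r[...,1]>50)&(r[...,2]>120);v,u=np.nonzero(m);print(n,m.sum(),(u.min()+u.max())/2+x0,(v.min()+v.max())/2+y0,u.mean()+x0,v.mean()+y0)
    print(" expected",proj(n,[[.576,-.0978,.057]]))
E
```

```text
top 29 340.0 204.0 339.9655172413793 204.10344827586206
 expected [[344.96870767 205.38288543]]
scene 62 336.0 271.0 335.98387096774195 271.16129032258067
 expected [[335.50779544 271.3592069 ]]
```

View pics/n.png

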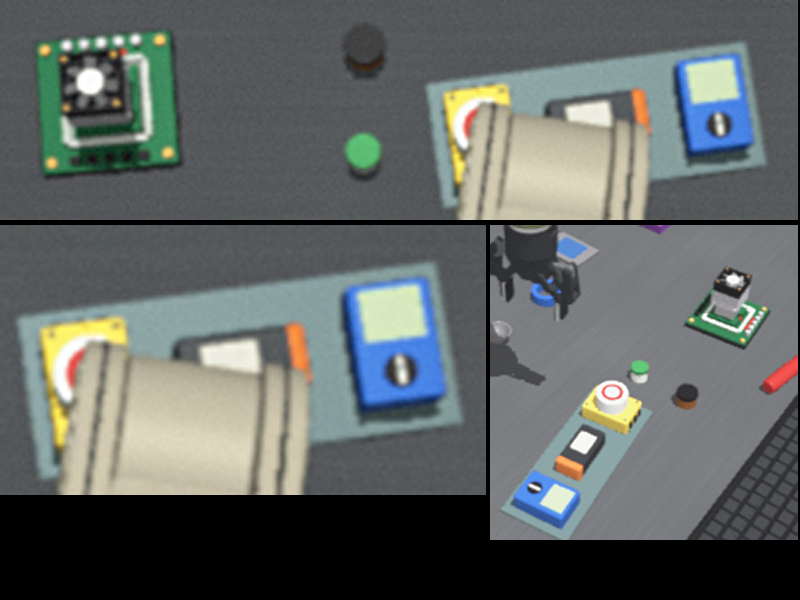

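The logger stands centred on the relay: its ring in the scene view is within 0.5 px of expected. The stack and the brick are in place and the gripper is clear of everything.

```bash
python3 -c "
from workcell import workorder;print(workorder.hand_in())"
```

```text
the job is handed in; nothing more can be done
None
```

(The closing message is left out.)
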